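Pack the stationery boxes and lock the desk case

ROBOT

A 6-joint arm with a two-finger parallel gripper is mounted at the origin on the work surface. World frame = base frame: x ahead of the robot, y to its left, z up, the work surface at z = 0. Lengths are in mm, angles in rad, forces in N, time in s.
With the tool pointing down it reaches from about 275 to 750 mm from the base axis. Payload 10.2 kg.
Tool frame: the origin (TCP) lies at the very end of the fingers, on their centre line; the grasp point (between the pads) lies 19 mm behind it; z points along the fingers, y is the line along which they close (so a half turn about z gives the same grasp; the last joint's range is limited). The gripper opens to 85 mm and grips with 20 to 120 N. Pads are 22 mm wide; open, the fingers measure 114 mm over their backs; the gripper's body (76 mm by 85 mm) begins 54 mm behind the grasp point. The pads swing forward as they close: fully open they stand 13 mm farther back than shut.
Start: joints at [1.079, 0.313, 1.498, -0, 1.331, -0.223], TCP at [139.439, 506.15, 231.294] pointing down, gripper open.
Joint ranges: [-2.94, 2.94], [-0.97, 2.17], [0.19, 2.56], [-1.23, 4.37], [0.02, 3.11], [-2.88, 2.88]. Speed limits (rad/s): [2.39, 2.39, 3.01, 3.14, 3.14, 3.14].

INTERFACE

Orientations are given as a unit quaternion [w, x, y, z].
In Python, from rig import ctrl gives the robot as it stands.
- The arm moves only by the tool step_arm, never from a script. Its argument "increments" is a list of rows, each a list of 3 entries, a list of its own where there are three numbers: the shift along the tool's x, y, z in cm, then the turn, a rotation vector about the tool's x, y, z in degrees, then the opening in per cent of the stroke, from 0 (shut) to 100 (fully open). A call has 1 to 8 rows; each row is the pose to reach, as a shift and turn from the pose commanded when the call began, along the tool's axes at that moment; what a row does not reach only later rows make up. A row lasts 1/8 s, in which the tool goes at most 62.5 mm and 10.7 degrees, less where a joint would pass 70% of its speed; a pose out of reach is approached as far as the arm can. A call with a gripper value outside its range is refused whole. The fingers move at their own pace and stop on an object; "squeeze" is the grip in N (left out, the last holds). Time passes only in rows, so rows that repeat a pose let the fingers close. It gives the time, the measured TCP pose, the force, the opening and the grip force at its end, in the units of the state.
- ctrl.sense(): the state, without advancing time (a new reading comes with each control period).
- ctrl.capture(name): name is "side" or "top" or "wrist"; returns a dict with "img" (400x640x3 uint8, red, green, blue), "fx", "fy", "cx", "cy" (pixels), "extrinsics" (4x4, takes a point from camera to world coordinates). Camera axes: x right, y down, z forward; pixel columns grow to the right and rows downward; lengths in mm; the calibration is good to about 2 mm. A picture is of the moment at which its call begins. There is no depth.
- ctrl.finish_job(): hands the job in; it is judged then, once.
The state is a dict: "time_s": time; "joints": joint angles; "dq": joint speeds; "tau": joint torques, N m; "eef_pos": TCP position; "ee_rot": TCP orientation; "force": force on the tool from outside, world axes, zero at the start; "wrist_torque": the same for the moment, N m; "grip_width": opening from 0.0 (shut) to 1.0 (fully open); "grip_force": force on a finger pad.
Only numpy, scipy, OpenCV 4.12 (cv2) and the standard library are available. Lean on these libraries where they do the work, as an engineer would, in place of code of your own. Each camera call takes 0.05 s, during which the arm holds its last target. There are 200 camera calls.

TASK

Put the stationery boxes away in the desk case: slide its safety tab clear, lift the catch bar right over, open the lid wide, and lay every box flat on the felt, pull up, each within its own one of the outlined places, lengthways with the outline. Then shut the lid, put the catch bar fully down over its tongue and slide the safety tab fully home, leaving the mug and stapler as they are.

Things in the scene. Friction and masses are not known exactly. Their poses are not given: they have to be found in the camera images.
- case: wooden case, fixed. Origin: centre of its body's underside, on the desk; own -x its front (catch side), +x its hinge side, z up. Body 186 x 186 mm, walls 8 mm thick, top edge 66 mm up, inside 170 x 170, felt floor 8 mm up. A 26 mm square block in the middle, top 32 mm up; round it brass outlines mark four oblong places in a pinwheel. Ledge before the front: 33 mm deep, 60 high, carries the catch
- place0 (a point): centre, on the inner floor, of one of the four outlined places (each 92 x 62 mm with its clearance, so neighbouring boxes stand about 4 mm apart); its long side runs along the case's own x axis. In the case's own x, y it lies at (-31, -46) mm
- place1 (a point): centre, on the inner floor, of one of the four outlined places (each 92 x 62 mm with its clearance, so neighbouring boxes stand about 4 mm apart); its long side runs along the case's own y axis. In the case's own x, y it lies at (46, -31) mm
- place2 (a point): centre, on the inner floor, of one of the four outlined places (each 92 x 62 mm with its clearance, so neighbouring boxes stand about 4 mm apart); its long side runs along the case's own x axis. In the case's own x, y it lies at (31, 46) mm
- place3 (a point): centre, on the inner floor, of one of the four outlined places (each 92 x 62 mm with its clearance, so neighbouring boxes stand about 4 mm apart); its long side runs along the case's own y axis. In the case's own x, y it lies at (-46, 31) mm
- lid (a joint): opening angle of the clear lid with wooden rim: 0 shut, stops at 2.1 rad (leaning back past upright). A stiff hinge, moved by about 4 N at the handle: the lid stays where it is left. Open it past 1.8 rad to clear a hand at the hinge side. While the catch bar is down it holds the lid shut
- lid_bar (a point): middle of the lid's round brass handle bar, 10 mm thick along the case's own y, 64 mm clear between its posts, axis 40 mm off the lid's outer face. On the shut lid 83 mm to the front of the case's centre, 114 mm up. From the hinge line: 176 mm along the lid, 44 mm square to it. Gripped from above it turns between the fingers: the tool may keep pointing down; 0.4 rad lean back gives room
- lid_hinge (a point): middle of the lid's hinge line, which is parallel to the case's own y, 93 mm to own +x of the case's centre and 70 mm up. Opening lifts the front edge and swings it towards own +x
- latch (a joint): angle of the catch bar (the main latch): 0 down, lying over the 14 mm steel tongue on the lid's front edge; stops at 2.0 rad, lifted and swung over past upright. It stays where it is left. Cannot lift while the safety tab covers its tip
- latch_rod (a point): point to grip on the catch bar's finger rod: round steel, 10 mm thick, sticks out 50 mm to the front (case's own -x) near the bar's free end, 18 mm of it beyond this point. With the bar down 150 mm before the case's centre, 5 mm to own -y, 79 mm up; it circles about the pivot at 83 mm radius. Gripped across from above it turns between the fingers; about 2 N moves it
- latch_pivot (a point): the catch bar's pivot: axis along the case's own x, 110 mm in front of the case's centre, 88 mm to own -y, 79 mm up. The bar runs from here 108 mm towards own +y; lifting swings its free end up and over towards own -y
- tab (a joint): slide of the safety tab, m: 0 home, its plate covering the tip of the catch bar; 0.028 fully released, moved along the case's own +y, clear of the bar (it is clear from 0.015). Friction 2 N; stays where it is left. It can go home only when the catch bar is down
- tab_fin (a point): middle of the upright fin on the safety tab, to be pinched or pushed: 10 mm thick (along own y of the case), 24 mm wide (own x), 18 mm high, standing on the tab plate 91 mm above the desk, its top 109 mm above the desk; 110 mm in front of the case's centre, 45 mm to own +y with the tab home
- box0: stationery box: cardboard body 88 (own x) x 58 (own y) x 30 mm high, flat top; on its middle stands a dark wooden bar pull set crosswise, 44 mm long (own y), 12 thick (own x), 22 high: 52 mm high in all; about 160 g. Origin: centre of its underside; z up. All boxes look the same; two to four are there, the rest absent (None). A half turn makes no difference
- box1: stationery box: cardboard body 88 (own x) x 58 (own y) x 30 mm high, flat top; on its middle stands a dark wooden bar pull set crosswise, 44 mm long (own y), 12 thick (own x), 22 high: 52 mm high in all; about 160 g. Origin: centre of its underside; z up. All boxes look the same; two to four are there, the rest absent (None). A half turn makes no difference
- box2: stationery box: cardboard body 88 (own x) x 58 (own y) x 30 mm high, flat top; on its middle stands a dark wooden bar pull set crosswise, 44 mm long (own y), 12 thick (own x), 22 high: 52 mm high in all; about 160 g. Origin: centre of its underside; z up. All boxes look the same; two to four are there, the rest absent (None). A half turn makes no difference
- box3: stationery box: cardboard body 88 (own x) x 58 (own y) x 30 mm high, flat top; on its middle stands a dark wooden bar pull set crosswise, 44 mm long (own y), 12 thick (own x), 22 high: 52 mm high in all; about 160 g. Origin: centre of its underside; z up. All boxes look the same; two to four are there, the rest absent (None). A half turn makes no difference
- mug: white mug, 80 mm across, 95 mm high, not to be disturbed; origin: centre of its underside
- stapler: black stapler, 45 x 140 x 47 mm, not to be disturbed; origin: centre of its underside
Things that resemble listed ones, but are neither listed nor needed, are in the scene too. What is shaped like the box1 but yellow is not meant. Leave any grey look-alike of the box3 alone.

How it is judged:
By the outcome, as a careful person would: the job done as asked, in the order asked, and still so for the second after the job is handed in, with the robot touching nothing.
Of box0, box1, box2, box3 only 2 to 4 are there at a start; the rules pass over those that are not, and their reading is None.
At some moment in a run one of box0, box1, box2, box3 may be knocked a few centimetres aside while the robot is not near it.
Once in a run the grip may slacken for a moment while it holds something.
It also fails if it takes over 210 s, if anything falls off the work surface, if the arm or the gripper's body presses on something with over 40 N, if the wrist force passes 120 N, or if a joint passes its speed limit or range.

## Working session

There is one attempt and no reset: what is moved stays moved. The work goes in short steps, Python scripts to look and compute and a tool call to move; the robot and the scene stay as the last step left them, time stands still between calls to the robot, and variables do not carry over. Pictures are saved under pics/ and viewed, at most 17 in all, crops included, and the job is handed in when it is done.

Besides the shell and the picture viewer there is one more tool, called after "Emit:" by a JSON object that holds its "name" and its "arguments". step_arm: Moves the arm, as the interface text tells. Its arguments: {"type":"object","properties":{"increments":{"type":"array"},"squeeze":{"type":"number"}},"required":["increments"]}

```bash
mkdir -p pics; ls; python3 - <<'E'
from rig import ctrl
import cv2,numpy as np
s=ctrl.sense();print({k:np.round(v,3).tolist() for k,v in s.items()})
for n in("top","side"):
    c=ctrl.capture(n);cv2.imwrite(f"pics/{n}0.png",c["img"][:,:,::-1])
    print(n,c["fx"],c["fy"],c["cx"],c["cy"],np.round(c["extrinsics"],4).tolist())
E
```

```text
pics
{'time_s': 0.0, 'joints': [1.079, 0.313, 1.498, -0.0, 1.331, -0.223], 'dq': [-0.001, 0.0, -0.001, 0.002, 0.0, 0.0], 'tau': [-0.002, -41.227, -25.974, -0.0, 0.004, 0.0], 'eef_pos': [139.328, 505.915, 230.734], 'ee_rot': [-0.0, 0.134, 0.991, -0.001], 'force': [0.028, -0.03, 0.72], 'wrist_torque': [-0.019, 0.026, 0.03], 'grip_force': 0.0, 'grip_width': 0.998}
top 470.64518092587633 470.64518092587633 319.1799459050846 204.52902617666936 [[0.0277, -0.9891, 0.1446, 408.0195], [-0.9994, -0.0302, -0.0151, -37.7909], [0.0193, -0.1441, -0.9894, 1222.6895], [0.0, 0.0, 0.0, 1.0]]
side 436.7590226767404 436.7590226767404 323.41440954564007 199.80071448891877 [[0.8161, -0.2819, 0.5045, 67.1325], [-0.5779, -0.4003, 0.7112, -751.9741], [0.0015, -0.872, -0.4896, 588.9951], [0.0, 0.0, 0.0, 1.0]]
```

View pics/top0.png

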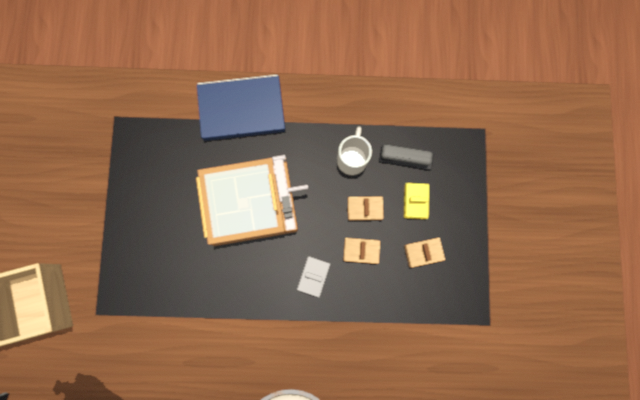

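View pics/side0.png

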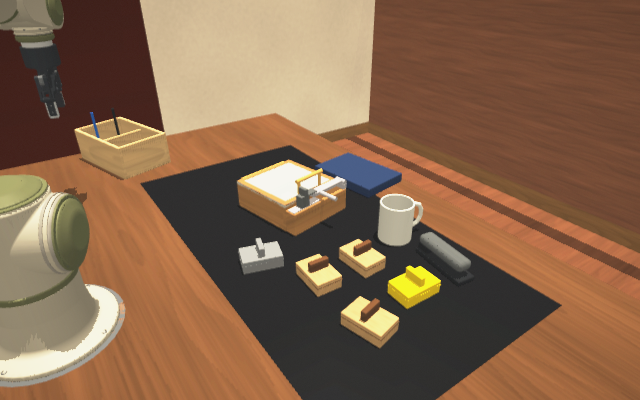

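The top view shows the case around (245,202) with its front facing right (world -y). The target boxes are at (366,208), (362,251) and (425,253), the yellow decoy is at (417,200) and the grey one at (314,277).

```bash
cat > h.py <<'E'
from rig import ctrl
import cv2,numpy as np
from scipy.spatial.transform import Rotation as R
def cap(n,save=None):
    c=ctrl.capture(n); c["bgr"]=c["img"][:,:,::-1].copy()
    if save: cv2.imwrite(f"pics/{save}.png",c["bgr"])
    return c
def w(c,px,z):
    px=np.atleast_2d(np.array(px,float)); E=np.array(c["extrinsics"])
    d=np.c_[(px[:,0]-c["cx"])/c["fx"],(px[:,1]-c["cy"])/c["fy"],np.ones(len(px))]@E[:3,:3].T
    o=E[:3,3]; return o+d*((z-o[2])/d[:,2])[:,None]
def proj(c,P):
    E=np.array(c["extrinsics"]);p=(np.atleast_2d(P)-E[:3,3])@E[:3,:3]
    return np.c_[c["fx"]*p[:,0]/p[:,2]+c["cx"],c["fy"]*p[:,1]/p[:,2]+c["cy"]]
def pose():
    s=ctrl.sense();q=s["ee_rot"];return np.array(s["eef_pos"]),R.from_quat([q[1],q[2],q[3],q[0]])
def down(yaw,lean=None):  # tool y axis horizontal direction at yaw (rad), z down
    y=np.array([np.cos(yaw),np.sin(yaw),0]);z=np.array([0,0,-1.]);return R.from_matrix(np.c_[np.cross(y,z),y,z])
def inc(P0,R0,P1,R1): 
    return np.round(R0.inv().apply(np.array(P1)-P0)/10,2).tolist(),np.round((R0.inv()*R1).as_rotvec(degrees=True),1).tolist()
def nearest(yaw,R0): # choose half turn
    return min((down(yaw),down(yaw+np.pi)),key=lambda r:(R0.inv()*r).magnitude())
E
cat > m.py <<'E'
from h import *
def boxes(c,z=30,amin=100):
    hsv=cv2.cvtColor(c["bgr"],cv2.COLOR_BGR2HSV);out=[]
    return hsv
E
python3 - <<'E'
from h import *
c=cap("top");hsv=cv2.cvtColor(c["bgr"],cv2.COLOR_BGR2HSV)
for p in[(357,208),(370,251),(366,206),(417,208),(220,168),(205,236),(314,284),(240,200),(280,163)]:print(p,hsv[p[1],p[0]])
m=cv2.inRange(hsv,(8,80,120),(22,200,255));m[:,:190]=0;m[:,470:]=0;m[:130]=0;m[310:]=0
m=cv2.morphologyEx(m,cv2.MORPH_CLOSE,np.ones((9,9)))
for k in cv2.findContours(m,0,2)[0]:
    if cv2.contourArea(k)<150:continue
    z=30 if cv2.contourArea(k)<3000 else 70
    q=w(c,k[:,0,:],z)[:,:2].astype(np.float32)
    r=cv2.minAreaRect(q);b=cv2.boxPoints(r);print(np.round(r[0],1),np.round(r[1],1),round(r[2],1),'|',np.round(b).tolist())
cv2.imwrite("pics/case.png",cv2.resize(c["bgr"][140:260,180:330],None,fx=5,fy=5,interpolation=cv2.INTER_CUBIC))
E
```

```text
(357, 208) [ 18 101 255]
(370, 251) [ 18  96 255]
(366, 206) [ 13 145 164]
(417, 208) [ 30 125 255]
(220, 168) [ 16 128 239]
(205, 236) [ 21 123 242]
(314, 284) [ 19  18 226]
(240, 200) [ 26  16 251]
(280, 163) [ 16  13 255]
[ 468.9 -326.7] [62.3 94.1] 13.7 | [[428.0, -288.0], [450.0, -380.0], [510.0, -365.0], [488.0, -274.0]]
[ 468.8 -166.1] [93.4 61.9] 87.4 | [[436.0, -211.0], [498.0, -214.0], [502.0, -121.0], [440.0, -118.0]]
[ 578.4 -173.9] [59.6 93.1] 1.7 | [[547.0, -128.0], [550.0, -221.0], [610.0, -220.0], [607.0, -126.0]]
[584.2 127.1] [193.  231.8] 11.5 | [[467.0, 222.0], [513.0, -6.0], [702.0, 33.0], [656.0, 260.0]]
```

View pics/case.png

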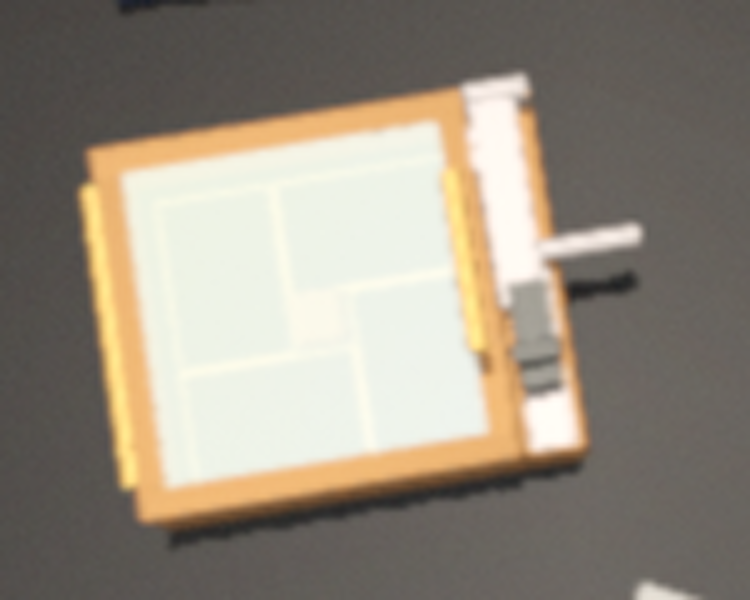

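The crop shows the lid corners at full-image pixels (198,169.6), (208,244), (284.4,231) and (273,158). The fin sits near (287.5,212), and the rod runs from (290,189) to (308,186.5).

```bash
python3 - <<'E'
from h import *
c=cap("top")
P=np.array([(90,148),(140,522),(520,455),(465,90)])/5+[180,140]
q=w(c,P-0.4,74)[:,:2];print(np.round(q,1))
# own coords of corners
own=np.array([(93,-93),(93,93),(-93,93),(-93,-93)])
print([np.linalg.norm(q[i]-q[i-1]).round(1) for i in range(4)])
M,_=cv2.estimateAffinePartial2D(own.astype(np.float32),q.astype(np.float32))
print(M, np.degrees(np.arctan2(M[1,0],M[0,0])))
th=np.arctan2(M[1,0],M[0,0]);Rz=R.from_euler('z',th)
o=np.r_[q.mean(0),0];print(o)
for n,p in dict(fin=(-110,45,109),rodtip=(-168,-5,79),barL=(-83,0,114),ph=(-110,-88,79)).items():
    W=o+Rz.apply(p);print(n,np.round(W,1),((proj(c,W)+.4-[180,140])*5).round())
E
```

```text
[[655.3 248.7]
 [471.  212.6]
 [508.9  29.8]
 [690.8  64.3]]
[np.float64(187.8), np.float64(187.9), np.float64(186.7), np.float64(185.1)]
[[-1.93726645e-01 -9.85881798e-01  5.81518181e+02]
 [ 9.85881798e-01 -1.93726645e-01  1.38837160e+02]] 101.11702976042416
[581.51817946 138.83715819   0.        ]
fin [558.6  22.2 109. ] [[536. 345.]]
rodtip [618.8 -25.   79. ] [[639. 235.]]
barL [597.5  57.4 114. ] [[465. 261.]]
ph [689.1  47.9  79. ] [[497.  92.]]
```

```bash
cat >> h.py <<'E'
TH=np.radians(101.1); O=np.array([581.5,138.8,0]); C=R.from_euler('z',TH)
def own(p): return O+C.apply(p)
def go(P1,yawdeg=None,R1=None):
    P0,R0=pose(); R1=R1 or (nearest(np.radians(yawdeg),R0) if yawdeg is not None else R0)
    print("tcp",P0.round(1),"tgt",np.round(P1,1),"inc",*inc(P0,R0,P1,R1))
E
python3 - <<'E'
from h import *
print(pose()[1].as_matrix().round(2).tolist())
go(own((-110,45,200)),11.1)
E
```

```text
[[-0.96, 0.27, -0.0], [0.27, 0.96, -0.0], [0.0, -0.0, -1.0]]
tcp [139.4 506.  231. ] tgt [558.5  22.2 200. ] inc [-53.26, -35.51, 3.11] [-0.0, 0.0, 63.5]
```

Emit:
{"name": "step_arm", "arguments": {"increments": [[[-53.3,-35.5,0],[0,0,63.5],100],[[-53.3,-35.5,0],[0,0,63.5],100],[[-53.3,-35.5,0],[0,0,63.5],100],[[-53.3,-35.5,0],[0,0,63.5],100],[[-53.3,-35.5,0],[0,0,63.5],60],[[-53.3,-35.5,0],[0,0,63.5],60],[[-53.3,-35.5,0],[0,0,63.5],60],[[-53.3,-35.5,0],[0,0,63.5],60]]}}

```text
time_s: 1.2
eef_pos: [468.1, 126.6, 231.4]
ee_rot: [0.0, 0.636, 0.772, 0.0]
force: [0.7, 0.9, 0.2]
grip_width: 0.6
grip_force: 0.0
```

```bash
python3 - <<'E'
from h import *
go(own((-110,45,200)),11.1)
E
```

```text
tcp [468.1 126.6 231.4] tgt [558.5  22.2 200. ] inc [-11.98, 6.87, 3.14] [0.0, -0.0, -0.0]
```

Emit:
{"name": "step_arm", "arguments": {"increments": [[[-12,6.9,0],[0,0,0],50],[[-12,6.9,1],[0,0,0],50],[[-12,6.9,3.1],[0,0,0],45],[[-12,6.9,3.1],[0,0,0],45],[[-12,6.9,3.1],[0,0,0],45]]}}

```text
time_s: 1.82
eef_pos: [557.7, 24.7, 201.2]
ee_rot: [0.0, 0.635, 0.772, 0.0]
force: [0.3, 0.0, 0.7]
grip_width: 0.449
grip_force: 0.0
```

```bash
python3 - <<'E'
from h import *
c=cap("wrist","w1")
for n,p in dict(fin1=(-110,40,109),fin2=(-110,50,109),fina=(-98,45,109),rod=(-150,-5,84),tip=(-168,-5,79),bar=(-83,32,119),bar2=(-83,-32,119),cor=(-93,93,74),ledge=(-126,93,60)).items(): print(n,proj(c,own(p)).round(0))
go(own((-110,45,94)),11.1)
E
```

```text
fin1 [[328. 210.]]
fin2 [[316. 210.]]
fina [[322. 196.]]
rod [[375. 241.]]
tip [[373. 256.]]
bar [[339. 181.]]
bar2 [[423. 181.]]
cor [[269. 179.]]
ledge [[273. 209.]]
tcp [557.7  24.8 201.5] tgt [558.5  22.2  94. ] inc [-0.27, 0.01, 10.75] [0.1, 0.0, 0.1]
```

View pics/w1.png

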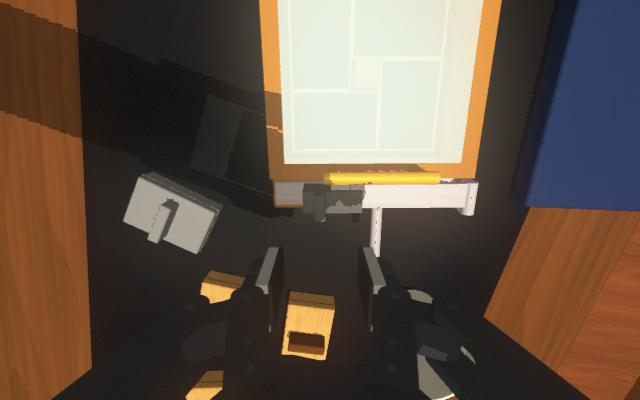

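The wrist view confirms the estimate: the fin is at about (320,202), the rod at (375,235), and the handle bar spans (332–440,180), all within a few pixels of prediction. Next I pinch the fin.

Emit:
{"name": "step_arm", "arguments": {"increments": [[[-0.3,0,5],[0,0,0],45],[[-0.3,0,9],[0,0,0],45],[[-0.3,0,10.7],[0,0,0],45],[[-0.3,0,10.7],[0,0,0],45],[[-0.3,0,10.7],[0,0,0],0],[[-0.3,0,10.7],[0,0,0],0],[[-0.3,0,10.7],[0,0,0],0],[[-0.3,0,10.7],[0,0,0],0]], "squeeze": 40}}

```text
time_s: 2.88
eef_pos: [559.2, 21.0, 95.0]
ee_rot: [0.001, 0.635, 0.772, 0.001]
force: [-0.9, 0.7, 6.9]
grip_width: 0.103
grip_force: 41.5
```

```bash
python3 - <<'E'
from h import *
go(own((-110,74,94)))
E
```

```text
tcp [559.2  21.   95. ] tgt [530.1  16.6  94. ] inc [0.13, -2.94, 0.1] [0.0, 0.0, 0.0]
```

Emit:
{"name": "step_arm", "arguments": {"increments": [[[0,-1,0],[0,0,0],0],[[0,-2,0],[0,0,0],0],[[0,-2.9,0],[0,0,0],0],[[0,-2.9,0],[0,0,0],0],[[0,-2.9,0],[0,0,0],0]]}}

```text
time_s: 3.5
eef_pos: [532.2, 15.4, 95.1]
ee_rot: [0.003, 0.635, 0.772, 0.002]
force: [7.5, 2.8, 2.6]
grip_width: 0.101
grip_force: 41.3
```

Emit:
{"name": "step_arm", "arguments": {"increments": [[[0,0,0],[0,0,0],40],[[0,0,0],[0,0,0],40],[[0,0,-5],[0,0,0],40],[[0,0,-8],[0,0,0],60],[[0,0,-8],[0,0,0],60]]}}

```text
time_s: 4.12
eef_pos: [530.7, 15.2, 175.3]
ee_rot: [0.002, 0.635, 0.772, 0.001]
force: [-0.4, 0.4, 0.3]
grip_width: 0.605
grip_force: 0.0
```

```bash
python3 - <<'E'
from h import *
go(own((-150,-5,130)),11.1)
go(own((-150,-5,68)),11.1)
E
```

```text
tcp [530.7  15.2 175.3] tgt [615.3  -7.4 130. ] inc [-3.84, 7.85, 4.57] [0.2, 0.1, -0.0]
tcp [530.7  15.2 175.3] tgt [615.3  -7.4  68. ] inc [-3.83, 7.83, 10.77] [0.2, 0.1, -0.0]
```

Emit:
{"name": "step_arm", "arguments": {"increments": [[[-3.8,7.8,3],[0,0,0],45],[[-3.8,7.8,4.6],[0,0,0],45],[[-3.8,7.8,7.5],[0,0,0],45],[[-3.8,7.8,10.9],[0,0,0],45],[[-3.8,7.8,10.9],[0,0,0],45],[[-3.8,7.8,10.9],[0,0,0],0],[[-3.8,7.8,10.9],[0,0,0],0],[[-3.8,7.8,10.9],[0,0,0],0]], "squeeze": 30}}

```text
time_s: 5.12
eef_pos: [616.6, -6.6, 66.7]
ee_rot: [0.003, 0.635, 0.772, 0.003]
force: [10.8, 3.6, -1.8]
grip_width: 0.096
grip_force: 31.2
```

Emit:
{"name": "step_arm", "arguments": {"increments": [[[0,0.26,-2.05],[0,0,0],0],[[0,1.0,-4.0],[0,0,0],0],[[0,2.2,-5.65],[0,0,0],0]]}}

```text
time_s: 5.5
eef_pos: [637.4, -2.1, 122.4]
ee_rot: [0.002, 0.635, 0.772, 0.002]
force: [15.8, 3.8, -16.5]
grip_width: 0.101
grip_force: 29.6
```

Emit:
{"name": "step_arm", "arguments": {"increments": [[[0,1.6,-1.35],[0,0,0],0],[[0,3.5,-2.23],[0,0,0],0],[[0,5.5,-2.63],[0,0,0],0],[[0,7.6,-2.52],[0,0,0],0],[[0,9.5,-1.9],[0,0,0],0],[[0,9.5,-1.9],[0,0,0],0]]}}

```text
time_s: 6.25
eef_pos: [730.5, 16.3, 142.1]
ee_rot: [0.002, 0.635, 0.772, 0.002]
force: [2.6, 1.9, 4.0]
grip_width: 0.098
grip_force: 31.9
```

```bash
python3 - <<'E'
from h import *
p,_=pose();d=C.inv().apply(p+[0,0,13-1]-O);print(d,np.arctan2(d[2]-79,d[1]+88)); print(ctrl.sense()["joints"])
cap("side","s2");c=cap("top");cv2.imwrite("pics/t2.png",c["bgr"][100:340,160:480])
E
```

```text
[-148.89918531 -122.60146313  154.11076023] 2.002489992724815
[-1.37909482e-01  8.54754309e-01  8.50642543e-01  1.01051099e-03
  1.43024994e+00 -3.32491334e-01]
```

View pics/s2.png

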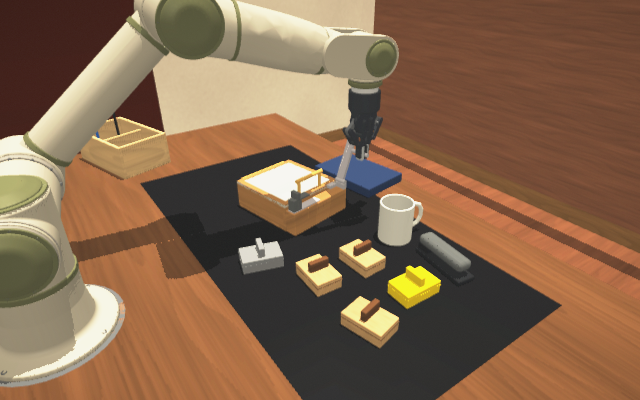

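The side view shows the catch bar swung over to its stop (2.0 rad), and no box has moved. Next I release it and go to the lid handle.

Emit:
{"name": "step_arm", "arguments": {"increments": [[[0,0,0],[0,0,0],40],[[0,0,0],[0,0,0],40],[[0,0,-4],[0,0,0],40],[[0,-3,-7],[0,0,10],50],[[0,-8,-8],[0,0,20],60],[[0,-8,-8],[0,0,30],60],[[0,-8,-8],[0,0,40],60],[[0,-8,-8],[0,0,50],60]]}}

```text
time_s: 7.35
eef_pos: [649.7, 0.0, 219.8]
ee_rot: [-0.0, 0.904, 0.429, -0.0]
force: [0.3, 0.0, 0.0]
grip_width: 0.598
grip_force: 0.0
```

```bash
python3 - <<'E'
from h import *
print(ctrl.sense()["joints"])
P0,R0=pose()
go(own((-83,0,150)),101.1-180*(R0.apply([0,1,0])[1]<0))
go(own((-83,0,100)),101.1-180*(R0.apply([0,1,0])[1]<0))
E
```

```text
[-1.79818627e-01  6.04968409e-01  1.08813513e+00 -2.32635019e-04
  1.44924982e+00  5.05273734e-01]
tcp [649.7   0.  219.8] tgt [597.5  57.4 150. ] inc [1.14, -7.66, 6.98] [-0.0, 0.0, 39.6]
tcp [649.7   0.  219.8] tgt [597.5  57.4 100. ] inc [1.14, -7.66, 11.98] [-0.0, 0.0, 39.6]
```

Emit:
{"name": "step_arm", "arguments": {"increments": [[[1.1,-7.7,3],[0,0,39.6],50],[[1.1,-7.7,5],[0,0,39.6],45],[[1.1,-7.7,5],[0,0,39.6],45],[[1.1,-7.7,5],[0,0,39.6],45],[[1.1,-7.7,9],[0,0,39.6],45],[[1.1,-7.7,12],[0,0,39.6],45],[[1.1,-7.7,12],[0,0,39.6],45]]}}

```text
time_s: 8.22
eef_pos: [595.7, 57.1, 98.0]
ee_rot: [-0.0, 0.995, 0.1, -0.002]
force: [0.6, -0.5, 0.6]
grip_width: 0.45
grip_force: 0.0
```

Emit:
{"name": "step_arm", "arguments": {"increments": [[[0,0,0],[0,0,0],0],[[0,0,0],[0,0,0],0],[[0,0,0],[0,0,0],0]], "squeeze": 40}}

```text
time_s: 8.6
eef_pos: [597.7, 57.6, 101.4]
ee_rot: [-0.0, 0.995, 0.1, 0.001]
force: [-1.3, 3.9, 7.2]
grip_width: 0.094
grip_force: 39.4
```

```bash
cat >> h.py <<'E'
def lidrows(angs,leans,d=14):
    P0,R0=pose(); cur=C.inv().apply(P0-O); print("tcp own",cur.round(1),ctrl.sense()["joints"])
    Y=C.apply([0,1,0]); Rd=nearest(TH,R0)
    for a,l in zip(angs,leans):
        b=np.array([93-176*np.cos(a)+44*np.sin(a),0,70+176*np.sin(a)+44*np.cos(a)])
        Rt=R.from_rotvec(Y*l)*Rd
        P=own(b)+d*Rt.apply([0,0,1]); print(round(a,2),*inc(P0,R0,P,Rt))
E
python3 - <<'E'
from h import *
print(ctrl.sense()["force"])
a=np.arange(0,2.11,.2);lidrows(a,np.clip((a-.4)*.4/1.4,0,.4))
E
```

```text
[-1.29211356  3.87169016  7.22806013]
tcp own [-82.8  -0.3 101.4] [-9.91446060e-02  5.97929049e-01  1.42079457e+00  7.90640276e-04
  1.12037577e+00  1.27047197e+00]
0.0 [-0.03, 0.02, 0.14] [0.0, -0.1, 0.4]
0.2 [-0.01, -1.21, -3.26] [0.0, -0.1, 0.4]
0.4 [0.01, -3.08, -6.36] [0.0, -0.1, 0.4]
0.6 [0.03, -5.46, -9.03] [-3.3, -0.2, 0.4]
0.8 [0.06, -8.31, -11.16] [-6.5, -0.2, 0.4]
1.0 [0.08, -11.53, -12.66] [-9.8, -0.2, 0.4]
1.2 [0.11, -14.99, -13.49] [-13.1, -0.2, 0.4]
1.4 [0.14, -18.53, -13.6] [-16.4, -0.2, 0.4]
1.6 [0.16, -22.02, -13.0] [-19.6, -0.2, 0.4]
1.8 [0.18, -25.32, -11.71] [-22.9, -0.2, 0.4]
2.0 [0.2, -28.36, -9.74] [-22.9, -0.2, 0.4]
```

Emit:
{"name": "step_arm", "arguments": {"increments": [[[0,-1.2,-3.3],[0,0,0.4],0],[[0,-3.1,-6.4],[0,0,0.4],0],[[0,-5.5,-9.0],[-3.3,0,0.4],0],[[0.1,-8.3,-11.2],[-6.5,0,0.4],0],[[0.1,-11.5,-12.7],[-9.8,0,0.4],0],[[0.1,-11.5,-12.7],[-9.8,0,0.4],0]]}}

```text
time_s: 9.35
eef_pos: [575.8, 171.0, 231.7]
ee_rot: [0.087, 0.991, 0.097, 0.012]
force: [-5.8, -5.7, 18.3]
grip_width: 0.093
grip_force: 41.5
```

```bash
python3 - <<'E'
from h import *
a=np.arange(1,2.15,.2);lidrows(a,np.clip((a-.4)*.4/1.4,0,.4))
E
```

```text
tcp own [ 32.7  -0.6 231.7] [ 0.16885735  0.49329949  1.24530164 -0.17800006  1.39336287  1.57450174]
1.0 [-0.06, -0.05, 0.35] [0.2, -0.5, 0.1]
1.2 [-0.05, -3.3, -1.06] [-3.0, -0.5, 0.1]
1.4 [-0.04, -6.77, -1.79] [-6.3, -0.5, 0.1]
1.6 [-0.03, -10.31, -1.81] [-9.6, -0.5, 0.0]
1.8 [-0.03, -13.79, -1.11] [-12.9, -0.5, 0.0]
2.0 [-0.04, -17.12, 0.3] [-12.9, -0.5, 0.0]
```

Emit:
{"name": "step_arm", "arguments": {"increments": [[[0,-3.3,-1.0],[-3,0,0],0],[[0,-6.8,-1.7],[-6.3,0,0],0],[[0,-10.3,-1.8],[-9.6,0,0],0],[[0,-13.8,-1.1],[-12.9,0,0],0],[[0,-17.1,0.3],[-12.9,0,0],0],[[0,-17.6,0.5],[-12.9,0,0],0],[[0,-17.6,0.5],[-12.9,0,0],0]]}}

```text
time_s: 10.22
eef_pos: [542.2, 342.1, 194.1]
ee_rot: [0.194, 0.976, 0.096, 0.022]
force: [-2.1, 11.0, 9.3]
grip_width: 0.097
grip_force: 44.5
```

```bash
python3 - <<'E'
from h import *
lidrows([2.0,2.05],[.4,.4])
E
```

```text
tcp own [207.   -0.5 194.1] [ 0.52619887  0.7079923   1.03032836 -0.37235851  1.53342243  1.94040059]
2.0 [-0.05, 0.76, -0.2] [-0.4, -0.4, 0.0]
2.05 [-0.06, -0.11, 0.07] [-0.4, -0.4, 0.0]
```

Emit:
{"name": "step_arm", "arguments": {"increments": [[[0,0,0],[0,0,0],40],[[0,0,0],[0,0,0],40],[[0,0,-5],[0,0,0],40],[[0,0,-10],[0,0,0],40],[[0,0,-10],[0,0,0],40]]}}

```text
time_s: 10.85
eef_pos: [534.9, 378.4, 287.8]
ee_rot: [0.194, 0.976, 0.095, 0.022]
force: [-0.2, -0.2, -0.1]
grip_width: 0.398
grip_force: 0.0
```

```bash
python3 - <<'E'
from h import *
c=cap("wrist");P0,R0=pose()
E=np.array(c["extrinsics"]);print("cam in tool",R0.inv().apply(E[:3,3]-P0).round(),(R0.inv().as_matrix()@E[:3,:3]).round(2).tolist())
go((430,-220,260),-90)
print(ctrl.sense()["force"])
E
```

```text
cam in tool [  77.   -0. -147.] [[0.0, -0.95, -0.3], [1.0, 0.0, -0.0], [0.0, -0.3, 0.95]]
tcp [534.7 377.5 285.1] tgt [ 430 -220  260] inc [-21.8, 51.3, 24.07] [22.6, -2.4, 10.9]
[ 0.47902389 -0.22036564 -1.36855777]
```

Emit:
{"name": "step_arm", "arguments": {"increments": [[[-21.8,51.3,24.1],[22.6,-2.4,10.9],60],[[-21.8,51.3,24.1],[22.6,-2.4,10.9],60],[[-21.8,51.3,24.1],[22.6,-2.4,10.9],60],[[-21.8,51.3,24.1],[22.6,-2.4,10.9],60],[[-21.8,51.3,24.1],[22.6,-2.4,10.9],60],[[-21.8,51.3,24.1],[22.6,-2.4,10.9],60],[[-21.8,51.3,24.1],[22.6,-2.4,10.9],60],[[-21.8,51.3,24.1],[22.6,-2.4,10.9],60]]}}

```text
time_s: 11.9
eef_pos: [446.7, -115.8, 262.7]
ee_rot: [-0.0, 1.0, -0.0, -0.002]
force: [1.0, 0.6, 0.3]
grip_width: 0.602
grip_force: 0.0
```

```bash
python3 - <<'E'
from h import *
go((430,-220,260),-90)
E
```

```text
tcp [ 446.7 -115.8  262.7] tgt [ 430 -220  260] inc [-1.66, 10.42, 0.28] [-0.0, 0.3, -0.1]
```

Emit:
{"name": "step_arm", "arguments": {"increments": [[[-1.7,10.4,0.3],[0,0,0],60],[[-1.7,10.4,0.3],[0,0,0],60],[[-1.7,10.4,0.3],[0,0,0],60]]}}

```text
time_s: 12.28
eef_pos: [429.8, -220.1, 259.4]
ee_rot: [-0.001, 1.0, -0.002, -0.003]
force: [0.5, 0.7, 0.1]
grip_width: 0.601
grip_force: 0.0
```

```bash
python3 - <<'E'
from h import *
c=cap("wrist","w3");hsv=cv2.cvtColor(c["bgr"],cv2.COLOR_BGR2HSV)
for n,p in dict(A=(468,-327,52),B=(468,-166,52),C=(578,-174,52)).items():
    u=proj(c,p)[0];print(n,u.round(), hsv[int(u[1]),int(u[0])] if 0<=u[0]<640 and 0<=u[1]<400 else '')
E
```

```text
A [415. 139.] [ 23 139 253]
B [273. 140.] [ 12 178 178]
C [275.  30.] [ 12 179 182]
```

View pics/w3.png

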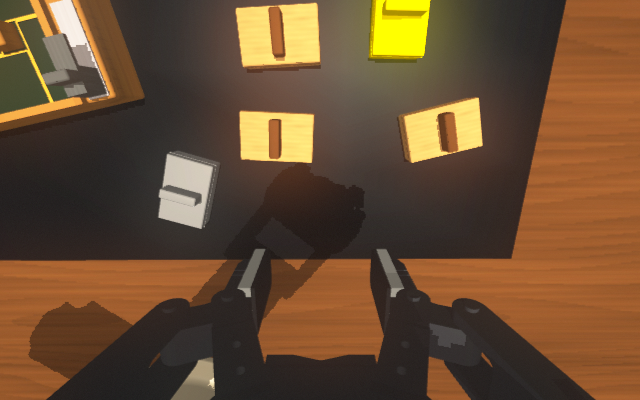

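The wrist view shows pulls at B (275,138), C (277,32) and A (448,132). A is about 33 px from where it was predicted, so it has been knocked aside. I'll measure all three from this view.

```bash
cat >> h.py <<'E'
def boxes(c,rows=(0,240),verbose=1):
    """boxes seen: pull centre (z=52 plane, top face), body rect centre, long-axis yaw (deg)"""
    hsv=cv2.cvtColor(c["bgr"],cv2.COLOR_BGR2HSV)
    body=cv2.inRange(hsv,(5,70,90),(26,255,255)); body[:rows[0]]=0; body[rows[1]:]=0
    pull=cv2.inRange(hsv,(5,150,60),(16,255,215)); out=[]
    body=cv2.morphologyEx(body,cv2.MORPH_OPEN,np.ones((3,3)))
    for k in cv2.findContours(body,0,2)[0]:
        q=w(c,k[:,0],30)[:,:2].astype(np.float32); r=cv2.minAreaRect(q)
        if not(45<min(r[1])<75 and 75<max(r[1])<115): continue
        mm=np.zeros_like(body); cv2.drawContours(mm,[k],-1,255,-1); mm=cv2.erode(mm,np.ones((5,5)))&pull
        ks=cv2.findContours(mm,0,2)[0]
        if not ks: continue
        kp=max(ks,key=cv2.contourArea); rp=cv2.minAreaRect(w(c,kp[:,0],48)[:,:2].astype(np.float32))
        b=cv2.boxPoints(r); e=max((b[1]-b[0],b[2]-b[1]),key=np.linalg.norm)
        out.append((np.array(rp[0]),np.degrees(np.arctan2(e[1],e[0]))))
        if verbose: print("pull",np.round(rp[0],1),np.round(rp[1],1),"body",np.round(r[0],1),np.round(r[1],1),"yaw",out[-1][1].round(1))
    return out
E
python3 - <<'E'
from h import *
c=cap("wrist");boxes(c)
c=cap("top");boxes(c,(150,300))
E
```

```text
pull [574.6 107.2] [26.5 27.1] body [580.3  95.9] [50.1 98.8] yaw -64.5
pull [ 471.  -165.6] [0. 0.] body [ 468.7 -166.2] [94.3 62.9] yaw 87.6
pull [ 561.8 -174.4] [0. 0.] body [ 577.1 -173.9] [62.2 93.3] yaw -88.3
```

```bash
python3 - <<'E'
from h import *
c=cap("wrist");hsv=cv2.cvtColor(c["bgr"],cv2.COLOR_BGR2HSV)
for p in[(250,130),(305,140),(275,138),(275,122),(277,32),(262,45),(420,140),(470,120),(448,132),(400,20),(350,120),(160,120),(275,159),(410,159)]:print(p,hsv[p[1],p[0]])
m=cv2.inRange(hsv,(5,70,90),(26,255,255));m[240:]=0
for k in cv2.findContours(m,0,2)[0]:
    if cv2.contourArea(k)>200:
        q=w(c,k[:,0],30)[:,:2].astype(np.float32);print(cv2.boundingRect(k),cv2.minAreaRect(q))
E
```

```text
(250, 130) [ 23 137 254]
(305, 140) [ 24 132 254]
(275, 138) [ 12 179 178]
(275, 122) [ 13 178 175]
(277, 32) [ 12 180 181]
(262, 45) [ 23 139 254]
(420, 140) [ 23 138 254]
(470, 120) [ 25 133 255]
(448, 132) [ 13 179 140]
(400, 20) [ 26 255 239]
(350, 120) [12 58 96]
(160, 120) [13 36 50]
(275, 159) [ 14 167 189]
(410, 159) [ 14 159 119]
(385, 2, 45, 19) ((602.6864013671875, -309.19085693359375), (16.820396423339844, 47.53030776977539), 0.11479951441287994)
(516, 0, 124, 240) ((474.78558349609375, -561.3673706054688), (277.5285339355469, 165.38125610351562), 0.1928092986345291)
(224, 0, 261, 178) ((527.522705078125, -260.5653076171875), (193.24099731445312, 295.96392822265625), 5.478257179260254)
(0, 0, 148, 131) ((552.6066284179688, 86.69949340820312), (117.2449951171875, 186.77549743652344), 11.543828010559082)
```

```bash
sed -i 's/body=cv2.inRange(hsv,.*; body\[:rows/body=cv2.inRange(hsv,(17,70,200),(28,200,255)); body[:rows/; s/body=cv2.morphologyEx.*/body=cv2.morphologyEx(body,cv2.MORPH_CLOSE,np.ones((15,15)))/; s/pull=cv2.inRange.*; out/pull=cv2.inRange(hsv,(9,130,60),(16,255,235)); out/' h.py
python3 - <<'E'
from h import *
c=cap("wrist");boxes(c)
go((470,-158,120),87.5);
E
```

```text
pull [ 468.7 -167.8] [13.9 44.8] body [ 468.5 -166.6] [86.9 57. ] yaw 87.4
pull [ 476.1 -363.3] [44.7 21.3] body [ 475.4 -366.5] [57.  86.8] yaw -76.3
pull [ 575.1 -174.8] [49. 14.] body [ 581.  -174.1] [63.4 86.9] yaw -87.1
tcp [ 431.3 -216.9  260.9] tgt [ 470 -158  120] inc [3.92, -5.89, 14.08] [0.0, 0.2, 2.6]
```

Emit:
{"name": "step_arm", "arguments": {"increments": [[[3.7,-5.0,10],[0,0,2.6],50],[[3.7,-5.0,16],[0,0,2.6],50],[[3.7,-5.0,19],[0,0,2.6],50],[[3.7,-5.0,19],[0,0,2.6],50]]}}

```text
time_s: 13.02
eef_pos: [466.6, -165.9, 68.5]
ee_rot: [-0.001, 1.0, -0.022, -0.004]
force: [0.8, -0.3, 0.8]
grip_width: 0.502
grip_force: 0.0
```

```bash
python3 - <<'E'
from h import *
go((468.5,-166.6,34),87.4);
E
```

```text
tcp [ 466.6 -165.9   68.5] tgt [ 468.5 -166.6   34. ] inc [0.22, 0.07, 3.45] [-0.1, 0.5, 0.1]
```

Emit:
{"name": "step_arm", "arguments": {"increments": [[[0.2,0.1,2],[0,0,0],45],[[0.2,0.1,3.4],[0,0,0],45],[[0.2,0.1,3.4],[0,0,0],0],[[0.2,0.1,3.4],[0,0,0],0],[[0.2,0.1,3.4],[0,0,0],0],[[0.2,0.1,3.4],[0,0,0],0]], "squeeze": 60}}

```text
time_s: 13.78
eef_pos: [470.1, -169.5, 38.1]
ee_rot: [0.001, 1.0, -0.023, -0.001]
force: [-1.8, 0.8, 6.7]
grip_width: 0.125
grip_force: 61.7
```

Emit:
{"name": "step_arm", "arguments": {"increments": [[[0,0,-5],[0,0,0],0],[[0,0,-11],[0,0,0],0],[[0,0,-14],[0,0,0],0],[[0,0,-14],[0,0,0],0]]}}

```text
time_s: 14.28
eef_pos: [470.7, -169.4, 178.8]
ee_rot: [0.002, 1.0, -0.023, 0.0]
force: [-0.2, 0.5, -3.3]
grip_width: 0.126
grip_force: 60.7
```

```bash
python3 - <<'E'
from h import *
print(ctrl.sense()["joints"])
go(own((31,46,180)),101.1);go(own((-31,-46,180)),101.1);go(own((-46,31,180)),11.1)
E
```

```text
[-0.57893681  0.30646795  1.64983884 -0.00242202  1.18292785  1.03778667]
tcp [ 470.7 -169.4  178.8] tgt [530.4 160.4 180. ] inc [4.48, -33.21, -0.22] [0.2, -0.0, -13.7]
tcp [ 470.7 -169.4  178.8] tgt [632.6 117.2 180. ] inc [14.89, -29.36, -0.19] [0.2, -0.0, -13.7]
tcp [ 470.7 -169.4  178.8] tgt [559.9  87.7 180. ] inc [7.76, -26.09, -0.19] [0.1, -0.2, 76.3]
```

Emit:
{"name": "step_arm", "arguments": {"increments": [[[4.5,-33.2,-2],[0,0,-5],0],[[4.5,-33.2,-2],[0,0,-10],0],[[4.5,-33.2,-2],[0,0,-13.7],0],[[4.5,-33.2,-2],[0,0,-13.7],0],[[4.5,-33.2,-2],[0,0,-13.7],0],[[4.5,-33.2,-2],[0,0,-13.7],0],[[4.5,-33.2,-2],[0,0,-13.7],0]]}}

```text
time_s: 15.15
eef_pos: [529.3, 161.9, 194.5]
ee_rot: [0.0, 0.995, 0.098, -0.003]
force: [-0.9, -0.6, -2.3]
grip_width: 0.118
grip_force: 60.7
```

```bash
python3 - <<'E'
from h import *
c=cap("wrist","w4")
go(own((31,46,180)),101.1)
hw={k:own(p) for k,p in dict(bl=(-13,-13,32),b2=(13,-13,32),b3=(-13,13,32),b4=(13,13,32),i1=(-85,-85,8),i2=(85,-85,8),i3=(-85,85,8),t1=(-93,-93,66),t2=(93,-93,66),t4=(-93,93,66)).items()}
for k,p in hw.items():print(k,proj(c,p).round(0))
boxes(c,(0,400))
E
```

```text
tcp [529.3 160.7 194.7] tgt [530.4 160.4 180. ] inc [0.11, 0.06, 1.47] [0.0, 0.3, 0.1]
bl [[368. 123.]]
b2 [[342. 123.]]
b3 [[367. 150.]]
b4 [[341. 149.]]
i1 [[443.  45.]]
i2 [[268.  44.]]
i3 [[423. 210.]]
t1 [[483.  21.]]
t2 [[245.  19.]]
t4 [[450. 238.]]
```

View pics/w4.png

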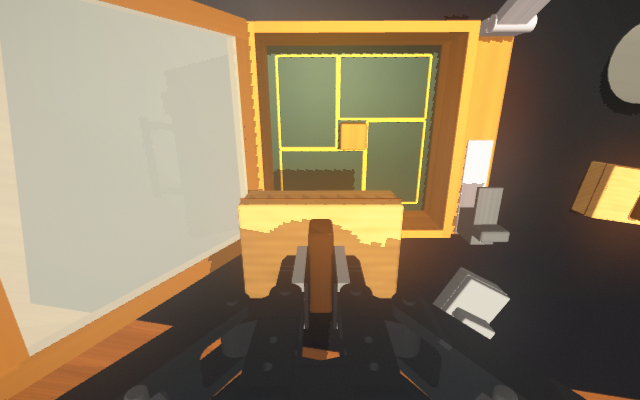

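The wrist view shows the centre block at (340–368,122–151), within 1 px of prediction, so the case pose holds. The held box's far top edge is at row ~205 and its sides at columns ~240 and 402.

```bash
cat >> h.py <<'E'
def inhand(c,px,dz=8):
    P0,R0=pose(); q=w(c,px,P0[2]-dz); print("in tool",R0.inv().apply(q-P0).round(1).tolist())
E
python3 - <<'E'
from h import *
c=cap("wrist");hsv=cv2.cvtColor(c["bgr"],cv2.COLOR_BGR2HSV)
for x in(260,300,345,385):print(x,[(r,*hsv[r,x]) for r in range(186,214,2)][::1])
print([(x,*hsv[230,x]) for x in list(range(234,250,2))+list(range(394,410,2))])
inhand(c,[(240,206),(402,206),(241,230),(401,230)])
E
```

```text
260 [(186, np.uint8(22), np.uint8(161), np.uint8(254)), (188, np.uint8(21), np.uint8(163), np.uint8(254)), (190, np.uint8(15), np.uint8(168), np.uint8(217)), (192, np.uint8(16), np.uint8(148), np.uint8(176)), (194, np.uint8(16), np.uint8(148), np.uint8(176)), (196, np.uint8(15), np.uint8(147), np.uint8(175)), (198, np.uint8(14), np.uint8(151), np.uint8(160)), (200, np.uint8(15), np.uint8(148), np.uint8(181)), (202, np.uint8(16), np.uint8(151), np.uint8(182)), (204, np.uint8(16), np.uint8(152), np.uint8(230)), (206, np.uint8(25), np.uint8(123), np.uint8(255)), (208, np.uint8(27), np.uint8(115), np.uint8(255)), (210, np.uint8(27), np.uint8(118), np.uint8(255)), (212, np.uint8(26), np.uint8(121), np.uint8(255))]
300 [(186, np.uint8(17), np.uint8(132), np.uint8(106)), (188, np.uint8(17), np.uint8(132), np.uint8(108)), (190, np.uint8(16), np.uint8(140), np.uint8(129)), (192, np.uint8(16), np.uint8(154), np.uint8(176)), (194, np.uint8(16), np.uint8(156), np.uint8(178)), (196, np.uint8(15), np.uint8(155), np.uint8(176)), (198, np.uint8(14), np.uint8(164), np.uint8(159)), (200, np.uint8(15),
[... 1975 characters left out ...]
, (242, np.uint8(16), np.uint8(149), np.uint8(214)), (244, np.uint8(16), np.uint8(148), np.uint8(215)), (246, np.uint8(16), np.uint8(150), np.uint8(213)), (248, np.uint8(16), np.uint8(151), np.uint8(213)), (394, np.uint8(27), np.uint8(118), np.uint8(255)), (396, np.uint8(27), np.uint8(118), np.uint8(255)), (398, np.uint8(27), np.uint8(118), np.uint8(255)), (400, np.uint8(24), np.uint8(131), np.uint8(254)), (402, np.uint8(19), np.uint8(173), np.uint8(253)), (404, np.uint8(19), np.uint8(173), np.uint8(253)), (406, np.uint8(19), np.uint8(171), np.uint8(253)), (408, np.uint8(19), np.uint8(173), np.uint8(253))]
in tool [[26.8, -43.4, 7.8], [27.0, 41.0, 7.9], [13.2, -44.0, 7.9], [13.5, 41.6, 7.9]]
```

```bash
python3 - <<'E'
from h import *
go(own((30.6,44.7,47)),101.1)
E
```

```text
tcp [529.5 160.1 195.1] tgt [531.7 160.2  47. ] inc [0.31, 0.02, 14.81] [0.0, 0.3, 0.0]
```

Emit:
{"name": "step_arm", "arguments": {"increments": [[[0.3,0,5],[0,0,0],0],[[0.3,0,10],[0,0,0],0],[[0.3,0,12],[0,0,0],0],[[0.3,0,13],[0,0,0],0],[[0.3,0,13],[0,0,0],0],[[0.3,0,13],[0,0,0],0]]}}

```text
time_s: 16.0
eef_pos: [533.2, 160.9, 67.6]
ee_rot: [0.0, 0.995, 0.097, -0.001]
force: [-0.6, 0.0, -1.6]
grip_width: 0.12
grip_force: 60.7
```

```bash
python3 - <<'E'
from h import *
go(own((30.6,44.7,47)),101.1);print(ctrl.sense()["grip_force"])
E
```

```text
tcp [533.2 160.9  67.6] tgt [531.7 160.2  47. ] inc [-0.15, 0.04, 2.06] [0.0, 0.1, -0.0]
60.68324089050293
```

Emit:
{"name": "step_arm", "arguments": {"increments": [[[-0.15,0.05,1],[0,0,0],0],[[-0.15,0.05,1.7],[0,0,0],0],[[-0.15,0.05,2.1],[0,0,0],0],[[-0.15,0.05,2.1],[0,0,0],0]]}}

```text
time_s: 16.5
eef_pos: [531.1, 160.4, 46.2]
ee_rot: [0.0, 0.995, 0.097, -0.002]
force: [-4.1, -0.3, 6.1]
grip_width: 0.123
grip_force: 61.8
```

```bash
python3 - <<'E'
from h import *
go(own((30.6,44.7,47)),101.1);print(ctrl.sense()["force"])
E
```

```text
tcp [531.1 160.4  46.2] tgt [531.7 160.2  47. ] inc [0.06, 0.03, -0.08] [0.0, 0.2, 0.0]
[-4.05075727 -0.30504041  6.09878498]
```

Emit:
{"name": "step_arm", "arguments": {"increments": [[[0,0,0],[0,0,0],35],[[0,0,0],[0,0,0],35],[[0,0,0],[0,0,0],35],[[0,0,-5],[0,0,0],35],[[0,0,-10],[0,0,0],35],[[0,0,-15],[0,0,0],35],[[0,0,-15],[0,0,0],35]]}}

```text
time_s: 17.38
eef_pos: [533.1, 160.6, 199.4]
ee_rot: [0.0, 0.995, 0.097, 0.002]
force: [0.3, -0.7, -0.5]
grip_width: 0.35
grip_force: 0.0
```

```bash
python3 - <<'E'
from h import *
c=cap("wrist","w5")
b=boxes(c,(100,400))
for p,y in b:print(C.inv().apply(np.r_[p,0]-O).round(1),y-101.1)
go((555,-174,160),-88)
E
```

```text
tcp [532.1 160.5 196.8] tgt [ 555 -174  160] inc [-4.2, 33.26, 3.7] [0.0, 0.0, 9.1]
```

View pics/w5.png

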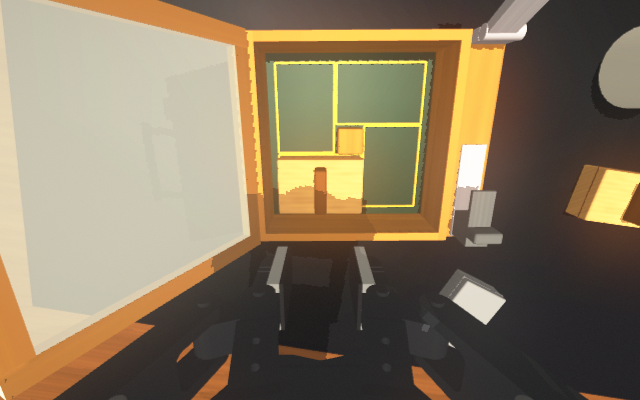

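The first box sits between the left outline (col 278) and the divider (col 365), with its top edge at row 160. I'll check that numerically, then go for box C.

```bash
python3 - <<'E'
from h import *
c=cap("wrist");g=lambda px,z:C.inv().apply(w(c,px,z)-O)[:,:2].round(1).tolist()
img=cv2.cvtColor(c["bgr"],cv2.COLOR_BGR2HSV)
print([(x,*map(int,img[182,x])) for x in range(272,284)],[(x,*map(int,img[182,x])) for x in range(358,370)])
print([(r,*map(int,img[r,300])) for r in range(150,164)],[(r,*map(int,img[r,345])) for r in range(206,220)])
print(g([(279,160),(363,160),(363,213),(278,213)],38))
print("outl",g([(276,62),(428,62),(366,125),(336,125)],8.5))
E
```

```text
[(272, 18, 121, 141), (273, 25, 91, 132), (274, 24, 92, 133), (275, 25, 92, 133), (276, 24, 89, 135), (277, 18, 129, 190), (278, 24, 131, 254), (279, 26, 121, 255), (280, 26, 121, 255), (281, 26, 117, 255), (282, 26, 117, 255), (283, 27, 117, 255)] [(358, 27, 117, 255), (359, 27, 115, 255), (360, 27, 115, 255), (361, 27, 116, 255), (362, 25, 128, 255), (363, 18, 143, 225), (364, 23, 104, 135), (365, 23, 103, 136), (366, 24, 102, 135), (367, 22, 99, 134), (368, 23, 98, 133), (369, 24, 99, 131)]
[(150, 27, 151, 253), (151, 30, 158, 255), (152, 30, 159, 255), (153, 30, 159, 255), (154, 19, 168, 232), (155, 15, 158, 191), (156, 15, 165, 187), (157, 15, 163, 195), (158, 17, 155, 233), (159, 27, 117, 255), (160, 28, 112, 255), (161, 28, 112, 255), (162, 28, 113, 255), (163, 28, 113, 255)] [(206, 16, 157, 226), (207, 17, 158, 228), (208, 17, 153, 231), (209, 17, 154, 230), (210, 16, 155, 229), (211, 17, 156, 227), (212, 16, 159, 210), (213, 15, 176, 152), (214, 15, 180, 156), (215, 15, 177, 156), (216, 15, 174, 154), (217, 14, 173, 155), (218, 14, 173, 149), (219, 15, 178, 149)]
[[72.7, 19.7], [-11.1, 19.5], [-13.6, 75.7], [75.9, 75.8]]
outl [[75.8, -73.2], [-75.6, -73.6], [-16.8, -12.5], [15.0, -12.5]]
```

Emit:
{"name": "step_arm", "arguments": {"increments": [[[-4.2,33.3,0],[0,0,9.1],50],[[-4.2,33.3,0],[0,0,9.1],50],[[-4.2,33.3,0],[0,0,9.1],50],[[-4.2,33.3,3.7],[0,0,9.1],50],[[-4.2,33.3,3.7],[0,0,9.1],50],[[-4.2,33.3,3.7],[0,0,9.1],50],[[-4.2,33.3,3.7],[0,0,9.1],50],[[-4.2,33.3,3.7],[0,0,9.1],50]]}}

```text
time_s: 18.48
eef_pos: [554.2, -173.5, 158.1]
ee_rot: [-0.0, 1.0, 0.018, -0.002]
force: [0.5, 0.9, 0.3]
grip_width: 0.502
grip_force: 0.0
```

```bash
python3 - <<'E'
from h import *
c=cap("wrist","w6");boxes(c,(0,400))
print(proj(c,(578,-174,52)))
E
```

```text
pull [ 601.3 -172.9] [ 0.8 10.7] body [ 578.2 -174.3] [56.9 86.7] yaw -87.1
[[322.76629593 171.46224757]]
```

```bash
python3 - <<'E'
from h import *
c=cap("wrist");P0,R0=pose();E=np.array(c["extrinsics"])
T=np.eye(4);T[:3,:3]=R0.as_matrix();T[:3,3]=P0;K=np.linalg.inv(T)@E
R1=nearest(TH,R0);T[:3,:3]=R1.as_matrix();T[:3,3]=[532.1,160.5,196.8];c["extrinsics"]=T@K
img=cv2.cvtColor(cv2.imread("pics/w5.png"),cv2.COLOR_BGR2HSV)
g=lambda px,z:C.inv().apply(w(c,px,z)-O)[:,:2].round(1).tolist()
m=cv2.inRange(img,(24,140,180),(34,255,255))
print("rows@300",np.where(m[50:158,300])[0]+50,"rows@400",np.where(m[50:240,400])[0]+50,"cols@100",np.where(m[100,260:440])[0]+260,"cols@185",np.where(m[185,260:440])[0]+260)
print("box far edge",g([(300,158.3)],38),"sides",g([(277.4,182),(363,182)],38))
print("line",g([(300,152)],8.5))
boxes(cap("wrist"),(0,400));b=cap("wrist");hs=cv2.cvtColor(b["bgr"],cv2.COLOR_BGR2HSV);u=proj(b,(578.2,-174.3,52))[0].astype(int);print([tuple(map(int,hs[u[1],u[0]+d])) for d in(-12,-6,0,6,12)])
go((578.2,-174.3,34),-87.3)
E
```

```text
rows@300 [ 62  63 152 153 154 155] rows@400 [ 61  62 123 124 125 126 205 206] cols@100 [276 277 334 335 336 422 423] cols@185 [414 415]
box far edge [[51.6, 18.2]] sides [[75.1, 42.4], [-12.1, 42.3]]
line [[53.5, 16.3]]
pull [ 505.3 -353.6] [3.7 0. ] body [ 475.9 -366.6] [57.2 86.6] yaw -76.2
pull [ 589.9 -173.2] [24.3 12.6] body [ 578.2 -174.3] [56.9 86.8] yaw -87.1
[(23, 135, 254), (13, 180, 147), (12, 179, 170), (12, 180, 160), (23, 138, 254)]
tcp [ 554.6 -173.5  159. ] tgt [ 578.2 -174.3   34. ] inc [2.39, 0.16, 12.49] [0.0, 0.2, -0.6]
```

Emit:
{"name": "step_arm", "arguments": {"increments": [[[2.4,0.2,5],[0,0,-0.6],45],[[2.4,0.2,9],[0,0,-0.6],45],[[2.4,0.2,9],[0,0,-0.6],45],[[2.4,0.2,9],[0,0,-0.6],45]]}}

```text
time_s: 19.18
eef_pos: [579.1, -175.8, 70.7]
ee_rot: [0.001, 1.0, 0.023, -0.0]
force: [0.3, 0.3, -0.0]
grip_width: 0.448
grip_force: 0.0
```

```bash
python3 - <<'E'
from h import *
go((578.2,-174.3,36),-87.3)
E
```

```text
tcp [ 579.1 -175.8   70.7] tgt [ 578.2 -174.3   36. ] inc [-0.08, -0.16, 3.47] [0.1, 0.0, -0.1]
```

Emit:
{"name": "step_arm", "arguments": {"increments": [[[-0.1,-0.15,2],[0,0,0],45],[[-0.1,-0.15,3.5],[0,0,0],45],[[-0.1,-0.15,3.5],[0,0,0],30],[[-0.1,-0.15,3.5],[0,0,0],0],[[-0.1,-0.15,3.5],[0,0,0],0],[[-0.1,-0.15,3.5],[0,0,0],0],[[-0.1,-0.15,3.5],[0,0,0],0]], "squeeze": 60}}

```text
time_s: 20.05
eef_pos: [577.7, -174.6, 34.8]
ee_rot: [0.001, 1.0, 0.023, -0.001]
force: [-0.8, -0.2, 5.7]
grip_width: 0.122
grip_force: 61.0
```

Emit:
{"name": "step_arm", "arguments": {"increments": [[[0,0,-5],[0,0,0],0],[[0,0,-11],[0,0,0],0],[[0,0,-16],[0,0,0],0],[[0,0,-16],[0,0,0],0]]}}

```text
time_s: 20.55
eef_pos: [578.8, -174.7, 197.8]
ee_rot: [0.002, 1.0, 0.023, 0.002]
force: [-0.2, -1.5, -2.3]
grip_width: 0.123
grip_force: 60.1
```

```bash
python3 - <<'E'
from h import *
go(own((-31,-46,200)),101.1)
E
```

```text
tcp [ 578.8 -174.7  197.8] tgt [632.6 117.2 200. ] inc [6.71, -28.92, -0.33] [0.3, -0.2, -8.5]
```

```bash
python3 - <<'E'
from h import *
go(own((-31,46,210)),101.1)
E
```

```text
tcp [ 578.8 -174.7  197.8] tgt [542.3  99.5 210. ] inc [-2.39, -27.56, -1.35] [0.3, -0.2, -8.5]
```

Emit:
{"name": "step_arm", "arguments": {"increments": [[[-2.4,-27.6,-1.3],[0,0,-8.5],0],[[-2.4,-27.6,-1.3],[0,0,-8.5],0],[[-2.4,-27.6,-1.3],[0,0,-8.5],0],[[-2.4,-27.6,-1.3],[0,0,-8.5],0],[[-2.4,-27.6,-1.3],[0,0,-8.5],0],[[-2.4,-27.6,-1.3],[0,0,-8.5],0],[[-2.4,-27.6,-1.3],[0,0,-8.5],0],[[-2.4,-27.6,-1.3],[0,0,-8.5],0]]}}

```text
time_s: 21.55
eef_pos: [541.1, 99.4, 206.1]
ee_rot: [0.0, 0.995, 0.096, -0.002]
force: [-0.2, 0.1, -1.7]
grip_width: 0.127
grip_force: 60.0
```

```bash
python3 - <<'E'
from h import *
c=cap("wrist","w7");img=cv2.cvtColor(c["bgr"],cv2.COLOR_BGR2HSV)
m=cv2.inRange(img,(24,140,180),(34,255,255))
g=lambda px,z:C.inv().apply(w(c,px,z)-O)[:,:2].round(1).tolist()
for o in[(46,0),(-46,0),(-46,-40),(-20,-46),(46,-46),(46,20)]:
    u=proj(c,own((*o,8.5)))[0].astype(int)
    col=np.where(m[:260,u[0]])[0];row=np.where(m[u[1],200:470])[0]+200
    for name,idx in(("y",col),("x",row)):
        gr=[gg for gg in np.split(idx,np.where(np.diff(idx)>2)[0]+1) if 0<len(gg)<7]
        px=[(u[0],gg.mean()) if name=="y" else (gg.mean(),u[1]) for gg in gr]
        if px: print(o,name,[q[1] if name=="y" else q[0] for q in g(px,8.5)],[len(x) for x in gr])
P0,R0=pose();print(P0)
# in-hand edges
t=cv2.inRange(img,(20,90,230),(30,135,255));k=max(cv2.findContours(t,0,2)[0],key=cv2.contourArea);x,y,ww,hh=cv2.boundingRect(k);print(x,y,ww,hh)
inhand(c,[(x,y+2),(x+ww,y+2),(x,y+20),(x+ww,y+20)],5)
E
```

```text
(46, 0) y [-75.4, 16.1] [3, 4]
(46, 0) x [76.8, 17.2, -15.0, -75.2] [2, 1, 2, 2]
(-46, 0) y [-75.9, -15.0] [2, 4]
(-46, 0) x [76.8, 17.2, -15.0, -75.2] [2, 1, 2, 2]
(-46, -40) y [-75.9, -15.0] [2, 4]
(-46, -40) x [77.6, 16.0, -74.5] [1, 4, 2]
(-20, -46) y [-75.9, -14.5] [2, 5]
(-20, -46) x [77.5, 16.8, -74.3] [2, 4, 2]
(46, -46) y [-74.9, 16.1] [2, 4]
(46, -46) x [77.5, 16.8, -74.3] [2, 4, 2]
(46, 20) y [-75.4, 16.1] [3, 4]
(46, 20) x [-14.8, -74.9] [4, 2]
[541.11322336  99.52522936 206.24495219]
236 204 170 48
in tool [[27.7, -43.9, 4.9], [27.9, 43.1, 4.9], [17.8, -44.8, 4.9], [18.0, 43.9, 4.9]]
```

View pics/w7.png

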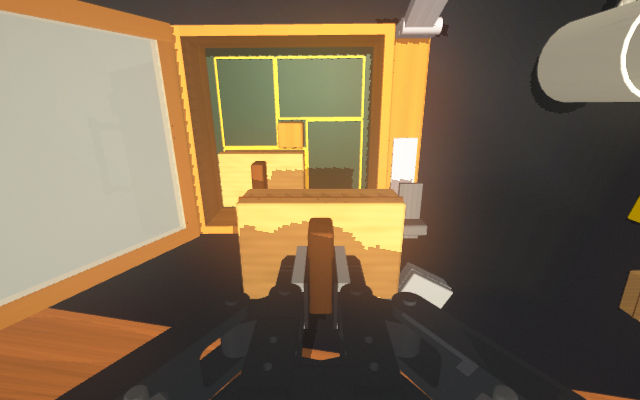

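The second box is held with its top edge at row ~205, columns 236–406. The outlines show the case shifted by about (+0.9,+0.8) mm in camera terms, and I'll apply that.

```bash
python3 - <<'E'
from h import *
go(own((-30.5,-46.4,206)),101.1)
E
```

```text
tcp [541.1  99.5 206.2] tgt [632.9 117.8 206. ] inc [9.36, -0.04, -0.01] [0.0, 0.2, -0.1]
```

Emit:
{"name": "step_arm", "arguments": {"increments": [[[5,0,0],[0,0,0],0],[[9.4,0,0],[0,0,0],0],[[9.4,0,6],[0,0,0],0],[[9.4,0,11],[0,0,0],0],[[9.4,0,13.5],[0,0,0],0],[[9.4,0,13.5],[0,0,0],0],[[9.4,0,13.5],[0,0,0],0]]}}

```text
time_s: 22.48
eef_pos: [633.7, 118.2, 72.8]
ee_rot: [0.0, 0.995, 0.097, -0.0]
force: [-0.5, -0.4, -0.8]
grip_width: 0.127
grip_force: 60.0
```

```bash
python3 - <<'E'
from h import *
go(own((-30.5,-46.4,43)),101.1);print(ctrl.sense()["grip_force"])
E
```

```text
tcp [633.7 118.2  72.8] tgt [632.9 117.8  43. ] inc [-0.08, 0.02, 2.98] [0.0, 0.0, -0.0]
59.98347043991089
```

Emit:
{"name": "step_arm", "arguments": {"increments": [[[-0.1,0,1.5],[0,0,0],0],[[-0.1,0,2.5],[0,0,0],0],[[-0.1,0,3.0],[0,0,0],0],[[-0.1,0,3.0],[0,0,0],0],[[-0.1,0,3.0],[0,0,0],35],[[-0.1,0,3.0],[0,0,0],35],[[-0.1,0,3.0],[0,0,0],35]]}}

```text
time_s: 23.35
eef_pos: [631.8, 118.3, 41.1]
ee_rot: [0.0, 0.995, 0.097, -0.002]
force: [-0.2, -0.4, 0.1]
grip_width: 0.348
grip_force: 0.0
```

Emit:
{"name": "step_arm", "arguments": {"increments": [[[0,0,-5],[0,0,0],35],[[0,0,-10],[0,0,0],35],[[0,0,-17],[0,0,0],45],[[0,0,-17],[0,0,0],45]]}}

```text
time_s: 23.85
eef_pos: [633.8, 118.5, 216.4]
ee_rot: [0.001, 0.995, 0.097, 0.003]
force: [0.4, 0.3, 0.0]
grip_width: 0.447
grip_force: 0.0
```

```bash
python3 - <<'E'
from h import *
go((455,-366,170),-76.3); print(ctrl.sense()["joints"])
E
```

```text
tcp [633.8 118.5 216.4] tgt [ 455 -366  170] inc [-26.91, 44.09, 4.57] [0.1, -0.3, -2.6]
[ 3.78723673e-03  5.91104648e-01  1.11960848e+00 -7.19823002e-04
  1.42512005e+00  1.38058240e+00]
```

Emit:
{"name": "step_arm", "arguments": {"increments": [[[-26.9,44.1,4.6],[0,0,-2.6],50],[[-26.9,44.1,4.6],[0,0,-2.6],50],[[-26.9,44.1,4.6],[0,0,-2.6],50],[[-26.9,44.1,4.6],[0,0,-2.6],50],[[-26.9,44.1,4.6],[0,0,-2.6],50],[[-26.9,44.1,4.6],[0,0,-2.6],50],[[-26.9,44.1,4.6],[0,0,-2.6],50],[[-26.9,44.1,4.6],[0,0,-2.6],50]]}}

```text
time_s: 24.85
eef_pos: [458.5, -350.4, 166.9]
ee_rot: [-0.0, 0.993, 0.119, -0.002]
force: [1.1, -0.0, 0.4]
grip_width: 0.497
grip_force: 0.0
```

```bash
python3 - <<'E'
from h import *
c=cap("wrist");boxes(c,(0,400))
go((455,-366,170),-76.3)
E
```

```text
pull [ 476.5 -365.4] [43.5 11.3] body [ 476.7 -366.1] [59.4 86.2] yaw -76.2
tcp [ 455.4 -356.6  165.9] tgt [ 455 -366  170] inc [-0.26, 0.9, -0.41] [0.0, 0.3, -0.3]
```

```bash
python3 - <<'E'
from h import *
go((476.2,-366.2,70),-76.2)
E
```

```text
tcp [ 455.4 -356.6  165.9] tgt [ 476.2 -366.2   70. ] inc [1.85, 1.41, 9.58] [0.0, 0.3, -0.4]
```

Emit:
{"name": "step_arm", "arguments": {"increments": [[[1.8,1.0,4],[0,0,-0.3],45],[[1.8,1.0,9],[0,0,-0.3],45],[[1.8,1.0,9.5],[0,0,-0.3],45],[[1.8,1.0,9.5],[0,0,-0.3],45],[[1.8,1.0,9.5],[0,0,-0.3],45]]}}

```text
time_s: 25.52
eef_pos: [479.9, -355.0, 74.9]
ee_rot: [0.002, 0.993, 0.122, -0.001]
force: [0.0, -0.3, -0.1]
grip_width: 0.448
grip_force: 0.0
```

```bash
python3 - <<'E'
from h import *
go((476.2,-366.2,36),-76.2)
E
```

```text
tcp [ 479.9 -355.    74.9] tgt [ 476.2 -366.2   36. ] inc [-0.62, 0.99, 3.89] [0.2, 0.1, 0.2]
```

Emit:
{"name": "step_arm", "arguments": {"increments": [[[-0.6,1.0,0],[0,0,0],45],[[-0.6,1.0,2],[0,0,0],45],[[-0.6,1.0,3.8],[0,0,0],45],[[-0.6,1.0,3.8],[0,0,0],45]]}}

```text
time_s: 26.02
eef_pos: [475.1, -365.2, 33.6]
ee_rot: [-0.001, 0.993, 0.122, -0.002]
force: [0.2, -0.4, -0.2]
grip_width: 0.448
grip_force: 0.0
```

```bash
python3 - <<'E'
from h import *
go((476.2,-366.2,36),-76.2)
E
```

```text
tcp [ 475.1 -365.2   33.6] tgt [ 476.2 -366.2   36. ] inc [0.08, 0.12, -0.24] [-0.1, 0.2, 0.2]
```

Emit:
{"name": "step_arm", "arguments": {"increments": [[[0.1,0.1,-0.2],[0,0,0],0],[[0.1,0.1,-0.2],[0,0,0],0],[[0.1,0.1,-0.2],[0,0,0],0],[[0.1,0.1,-0.2],[0,0,0],0],[[0.1,0.1,-0.2],[0,0,0],0]], "squeeze": 60}}

```text
time_s: 26.65
eef_pos: [477.6, -366.9, 38.2]
ee_rot: [0.001, 0.993, 0.122, -0.001]
force: [0.3, 0.2, 6.0]
grip_width: 0.123
grip_force: 61.7
```

Emit:
{"name": "step_arm", "arguments": {"increments": [[[0,0,-5],[0,0,0],0],[[0,0,-11],[0,0,0],0],[[0,0,-17],[0,0,0],0],[[0,0,-17],[0,0,0],0]]}}

```text
time_s: 27.15
eef_pos: [478.6, -367.2, 211.8]
ee_rot: [0.004, 0.993, 0.122, 0.001]
force: [0.3, -0.1, -2.6]
grip_width: 0.118
grip_force: 60.7
```

```bash
python3 - <<'E'
from h import *
print(ctrl.sense()["joints"])
go(own((-46,31,205)),11.1)
E
```

```text
[-0.84730114  0.49659626  1.28177823 -0.00276112  1.35534026  0.47920626]
tcp [ 478.6 -367.2  211.8] tgt [559.9  87.7 205. ] inc [18.92, -42.16, 0.36] [0.4, 0.3, -87.1]
```

Emit:
{"name": "step_arm", "arguments": {"increments": [[[18.9,-42.2,0],[0,0,-87],0],[[18.9,-42.2,0],[0,0,-87],0],[[18.9,-42.2,0],[0,0,-87],0],[[18.9,-42.2,0],[0,0,-87],0],[[18.9,-42.2,0],[0,0,-87],0],[[18.9,-42.2,0],[0,0,-87],0],[[18.9,-42.2,0],[0,0,-87],0],[[18.9,-42.2,0],[0,0,-87],0]]}}

```text
time_s: 28.15
eef_pos: [557.9, 92.3, 204.7]
ee_rot: [-0.002, 0.639, 0.769, -0.002]
force: [0.9, -0.1, -1.5]
grip_width: 0.121
grip_force: 60.7
```

```bash
python3 - <<'E'
from h import *
s=ctrl.sense();print(s["grip_force"],s["grip_width"])
go(own((-46,31,205)),11.1)
E
```

```text
60.71473717689514 0.12074653223845311
tcp [557.9  92.3 204.7] tgt [559.9  87.7 205. ] inc [-0.49, 0.11, -0.03] [-0.3, -0.0, -0.6]
```

Emit:
{"name": "step_arm", "arguments": {"increments": [[[-0.4,0.1,0],[0,0,-0.5],0],[[-0.4,0.1,0],[0,0,-0.5],0],[[-0.4,0.1,0],[0,0,-0.5],0]]}}

```text
time_s: 28.52
eef_pos: [560.1, 84.3, 205.9]
ee_rot: [-0.001, 0.641, 0.768, -0.001]
force: [-0.3, 0.1, -2.1]
grip_width: 0.12
grip_force: 60.6
```

```bash
python3 - <<'E'
from h import *
c=cap("wrist","w8");img=cv2.cvtColor(c["bgr"],cv2.COLOR_BGR2HSV)
go(own((-46,31,205)),11.1)
t=cv2.inRange(img,(20,90,230),(30,145,255))
for k in cv2.findContours(t,0,2)[0]:
    if cv2.contourArea(k)<500: continue
    x,y,ww,hh=cv2.boundingRect(k);print(x,y,ww,hh)
    if y>170: inhand(c,[(x,y+1),(x+ww,y+1),(x,y+20),(x+ww,y+20)],8)
g=lambda px,z:C.inv().apply(w(c,px,z)-O)[:,:2].round(1).tolist()
m=cv2.inRange(img,(24,140,180),(34,255,255))
for o in[(46,-31),(46,-60)]:
    u=proj(c,own((*o,8.5)))[0].astype(int);row=np.where(m[:,u[0]])[0];col=np.where(m[u[1]])[0]
    print(u,[(int(r),g([(u[0],r)],8.5)[0]) for r in row if r<230],[(int(r),g([(r,u[1])],8.5)[0]) for r in col])
E
```

```text
tcp [560.2  84.4 206. ] tgt [559.9  87.7 205. ] inc [0.33, 0.04, 0.1] [-0.2, 0.0, -0.8]
363 267 35 33
in tool [[-7.8, 22.9, 7.9], [-7.7, 42.4, 7.9], [-20.0, 23.4, 7.9], [-20.0, 43.4, 7.9]]
348 207 55 22
in tool [[27.7, 13.4, 7.9], [27.8, 42.2, 7.8], [16.9, 13.7, 7.9], [17.0, 43.1, 7.8]]
369 120 60 84
274 54 61 94
[380  87] [(30, [99.6, -28.0]), (54, [78.0, -29.0]), (55, [77.0, -29.1]), (116, [17.3, -31.9]), (117, [16.3, -32.0])] [(335, [47.2, 16.5]), (336, [47.1, 15.5]), (337, [47.1, 14.4]), (422, [46.0, -74.5]), (423, [46.0, -75.5]), (424, [46.0, -76.5])]
[408  87] [(53, [78.5, -57.4]), (54, [77.6, -57.4]), (55, [76.7, -57.5]), (115, [18.0, -62.0]), (116, [17.0, -62.0]), (224, [-108.0, -71.5]), (228, [-113.2, -71.9])] [(335, [47.2, 16.5]), (336, [47.1, 15.5]), (337, [47.1, 14.4]), (422, [46.0, -74.5]), (423, [46.0, -75.5]), (424, [46.0, -76.5])]
```

View pics/w8.png

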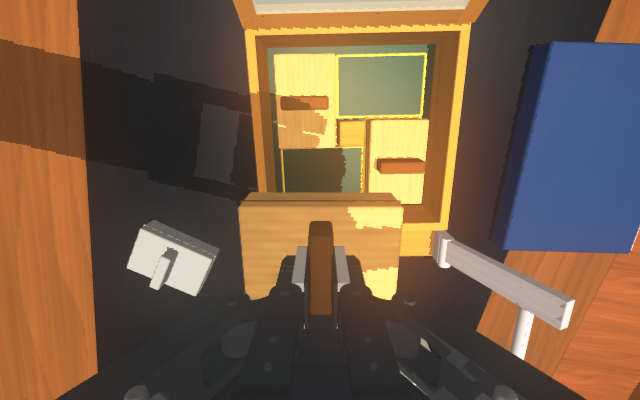

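```bash
python3 - <<'E'
from h import *
c=cap("wrist")
g=lambda px,z:C.inv().apply(w(c,px,z)-O)[:,:2].round(1).tolist()
print("place2",g([(274,54),(335,54),(335,148),(278,148)],38));print("place0",g([(369,120),(429,120),(369,204),(425,204)],38))
go(own((-43.9,31.5,70)),11.1)
E
```

```text
place2 [[75.2, 74.4], [74.5, 17.8], [-12.2, 17.5], [-11.5, 75.4]]
place0 [[14.9, -15.9], [14.2, -75.1], [-72.4, -19.2], [-73.1, -79.3]]
tcp [560.2  84.6 206.1] tgt [559.   89.7  70. ] inc [0.52, 0.02, 13.61] [-0.2, 0.0, -0.8]
```

Emit:
{"name": "step_arm", "arguments": {"increments": [[[0.5,0,5],[0,0,-0.8],0],[[0.5,0,10],[0,0,-0.8],0],[[0.5,0,13],[0,0,-0.8],0],[[0.5,0,13],[0,0,-0.8],0],[[0.5,0,13],[0,0,-0.8],0]]}}

```text
time_s: 29.25
eef_pos: [559.9, 89.9, 77.8]
ee_rot: [0.0, 0.635, 0.773, -0.0]
force: [-0.9, 0.7, -2.0]
grip_width: 0.118
grip_force: 60.6
```

```bash
python3 - <<'E'
from h import *
go(own((-43.9,31.5,46)),11.1);print(ctrl.sense()["grip_force"])
E
```

```text
tcp [559.9  89.9  77.8] tgt [559.   89.7  46. ] inc [-0.01, -0.09, 3.18] [-0.0, 0.0, 0.1]
60.587671995162964
```

Emit:
{"name": "step_arm", "arguments": {"increments": [[[0,-0.1,1.5],[0,0,0],0],[[0,-0.1,2.6],[0,0,0],0],[[0,-0.1,3.2],[0,0,0],0],[[0,-0.1,3.2],[0,0,0],0],[[0,-0.1,3.2],[0,0,0],35],[[0,-0.1,3.2],[0,0,0],35],[[0,-0.1,3.2],[0,0,0],35]]}}

```text
time_s: 30.12
eef_pos: [557.9, 89.9, 44.0]
ee_rot: [-0.001, 0.634, 0.773, -0.001]
force: [0.3, -0.1, 1.0]
grip_width: 0.35
grip_force: 0.0
```

Emit:
{"name": "step_arm", "arguments": {"increments": [[[0,0,-5],[0,0,0],35],[[0,0,-10],[0,0,0],35],[[-5,0,-18],[0,0,0],35],[[-7,0,-20],[0,0,0],35],[[-7,0,-20],[0,0,0],35],[[-7,0,-20],[0,0,0],35]]}}

```text
time_s: 30.88
eef_pos: [571.7, 21.8, 243.0]
ee_rot: [-0.002, 0.634, 0.773, -0.002]
force: [0.5, 0.3, -0.9]
grip_width: 0.35
grip_force: 0.0
```

```bash
python3 - <<'E'
from h import *
c=cap("wrist","w9");img=cv2.cvtColor(c["bgr"],cv2.COLOR_BGR2HSV)
g=lambda px,z:C.inv().apply(w(c,px,z)-O)[:,:2].round(1).tolist()
for p in((-31,-46),(31,46),(-46,31)):
    print(p,proj(c,[own((p[0]+a,p[1]+b,38)) for a,b in((-20,-20),(20,20))]).round().tolist())
print("block",proj(c,[own((a,b,32)) for a in(-13,13) for b in(-13,13)]).round().tolist())
cv2.imwrite("pics/w9c.png",cv2.resize(c["bgr"][20:270,220:460],None,fx=2.4,fy=2.4,interpolation=cv2.INTER_CUBIC))
E
```

```text
(-31, -46) [[411.0, 122.0], [377.0, 83.0]]
(31, 46) [[328.0, 60.0], [289.0, 16.0]]
(-46, 31) [[341.0, 135.0], [305.0, 97.0]]
block [[364.0, 85.0], [340.0, 85.0], [365.0, 59.0], [341.0, 59.0]]
```

View pics/w9c.png

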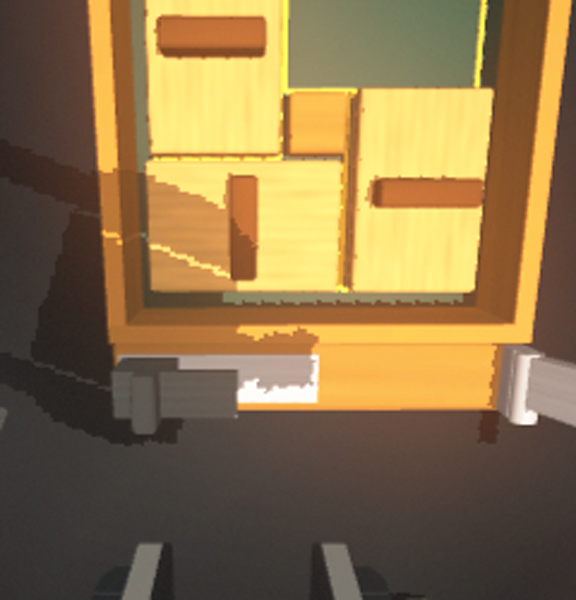

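All three boxes lie flat in their places with yellow outline showing between them. In crop pixels, place3 spans 148–342 × 160–291, place0 358–484 × 88–291, and place2 ends at (280,155). I'll check the numbers.

```bash
python3 - <<'E'
from h import *
c=cap("wrist")
g=lambda px,z:C.inv().apply(w(c,np.array(px)/2.4+[220,20],z)-O)[:,:2].round(1).tolist()
print("p3",g([(148,225),(342,225),(240,160),(240,291)],38))
print("p0",g([(357,200),(484,200),(420,88),(420,291)],38))
print("p2",g([(148,80),(281,80),(220,155)],38))
print("block",g([(286,120),(350,120),(318,92),(318,155)],32))
img=cv2.cvtColor(c["bgr"],cv2.COLOR_BGR2HSV);m=cv2.inRange(img,(24,140,180),(34,255,255))
G=lambda px:C.inv().apply(w(c,px,8.5)-O)[0,:2].round(1).tolist()
for r in(45,):print([(int(x),G((x,r))) for x in np.where(m[r,330:440])[0]+330])
for x in(380,):print([(int(r),G((x,r))) for r in np.where(m[:60,x])[0]])
E
```

```text
p3 [[-43.0, 77.0], [-42.5, -11.7], [-14.9, 35.1], [-72.5, 34.8]]
p0 [[-31.6, -17.9], [-31.3, -75.3], [14.6, -42.7], [-72.1, -49.6]]
p2 [[17.2, 75.0], [17.5, 17.5], [-12.9, 44.0]]
block [[2.2, 14.7], [2.3, -13.9], [13.6, 0.8], [-12.3, -0.1]]
[(337, [30.2, 16.5]), (338, [30.2, 15.4]), (339, [30.2, 14.3]), (419, [30.6, -74.9]), (420, [30.6, -76.0])]
[]
```

p3 is about (+1.3,+1.0) mm off centre and p0 about (+1.3,-1.1), against ±2 mm clearance. I'll re-grip each and nudge it by about 1 mm.

```bash
python3 - <<'E'
from h import *
L=C.inv().apply(np.array([557.9,89.9,0])-O);print(L)
go(own((L[0],L[1]-1,75)),11.1)
E
```

```text
[-43.44169286  32.57283103   0.        ]
tcp [571.6  22.2 242.7] tgt [558.9  90.1  75. ] inc [6.89, 0.18, 16.78] [-0.3, -0.1, 0.2]
```

Emit:
{"name": "step_arm", "arguments": {"increments": [[[6.9,0.2,4],[0,0,0],40],[[6.9,0.2,9],[0,0,0],40],[[6.9,0.2,14],[0,0,0],40],[[6.9,0.2,16.8],[0,0,0],40],[[6.9,0.2,16.8],[0,0,0],40],[[6.9,0.2,16.8],[0,0,0],40]]}}

```text
time_s: 31.72
eef_pos: [560.6, 89.7, 77.2]
ee_rot: [-0.0, 0.634, 0.773, -0.001]
force: [0.1, 0.1, -0.1]
grip_width: 0.404
grip_force: 0.0
```

```bash
python3 - <<'E'
from h import *
go(own((-43.4,31.6,45)),11.1)
E
```

```text
tcp [560.6  89.7  77.2] tgt [558.8  90.1  45. ] inc [0.08, -0.16, 3.22] [-0.1, 0.0, 0.2]
```

Emit:
{"name": "step_arm", "arguments": {"increments": [[[0.1,-0.1,2],[0,0,0],40],[[0.1,-0.1,3.2],[0,0,0],40],[[0.1,-0.1,3.2],[0,0,0],20],[[0.1,-0.1,3.2],[0,0,0],0],[[0.1,-0.1,3.2],[0,0,0],0],[[0.1,-0.1,3.2],[0,0,0],0]], "squeeze": 30}}

```text
time_s: 32.48
eef_pos: [559.2, 90.1, 44.8]
ee_rot: [-0.001, 0.634, 0.773, -0.001]
force: [-0.4, -0.7, 3.6]
grip_width: 0.129
grip_force: 32.6
```

```bash
python3 - <<'E'
from h import *
P,_=pose();print(C.inv().apply(P-O).round(1));
E
```

```text
[-43.5  31.3  44.8]
```

Emit:
{"name": "step_arm", "arguments": {"increments": [[[-0.13,0,0],[0,0,0],0],[[-0.13,0,0],[0,0,0],0],[[-0.13,0,0],[0,0,0],0]]}}

```text
time_s: 32.85
eef_pos: [559.5, 89.1, 44.8]
ee_rot: [-0.001, 0.634, 0.773, -0.001]
force: [-0.4, 2.5, 5.7]
grip_width: 0.129
grip_force: 33.0
```

Emit:
{"name": "step_arm", "arguments": {"increments": [[[0,0,0],[0,0,0],35],[[0,0,0],[0,0,0],35],[[0,0,-5],[0,0,0],35],[[0,2,-10],[0,0,10],35],[[0,7,-10],[0,0,40],40],[[0,7,-10],[0,0,40],40],[[0,7,-10],[0,0,50],40],[[0,7,-10],[0,0,60],40]]}}

```text
time_s: 33.85
eef_pos: [628.0, 102.5, 143.5]
ee_rot: [-0.0, 0.914, 0.406, -0.002]
force: [-0.2, -0.8, 0.6]
grip_width: 0.402
grip_force: 0.0
```

```bash
python3 - <<'E'
from h import *
L=C.inv().apply(np.array([631.8,118.3,0])-O);print(L)
go(own((L[0]-1.3,L[1],90)),-78.9)
E
```

```text
[-29.80035453 -45.41232069   0.        ]
tcp [628.  102.5 143.5] tgt [632.1 117.   90. ] inc [1.37, -0.66, 5.35] [-0.1, 0.2, 36.8]
```

Emit:
{"name": "step_arm", "arguments": {"increments": [[[1.4,-0.7,0],[0,0,20],40],[[1.4,-0.7,0],[0,0,30],40],[[1.4,-0.7,2],[0,0,36.8],40],[[1.4,-0.7,5],[0,0,36.8],40],[[1.4,-0.7,5],[0,0,36.8],40],[[1.4,-0.7,5],[0,0,36.8],40]]}}

```text
time_s: 34.6
eef_pos: [632.6, 117.6, 95.1]
ee_rot: [0.0, 0.995, 0.101, -0.001]
force: [-0.2, -0.2, -1.3]
grip_width: 0.4
grip_force: 0.0
```

```bash
python3 - <<'E'
from h import *
go(own((-31.1,-45.4,45)),-78.9)
E
```

```text
tcp [632.6 117.6  95.1] tgt [632. 117.  45.] inc [-0.06, 0.04, 5.01] [0.0, 0.1, 0.5]
```

Emit:
{"name": "step_arm", "arguments": {"increments": [[[-0.1,0.05,3],[0,0,0.5],40],[[-0.1,0.05,5],[0,0,0.5],40],[[-0.1,0.05,5],[0,0,0.5],20],[[-0.1,0.05,5],[0,0,0.5],0],[[-0.1,0.05,5],[0,0,0.5],0],[[-0.1,0.05,5],[0,0,0.5],0]]}}

```text
time_s: 35.35
eef_pos: [631.5, 117.0, 45.1]
ee_rot: [0.0, 0.995, 0.096, -0.001]
force: [-0.5, -0.1, 4.3]
grip_width: 0.131
grip_force: 34.1
```

Emit:
{"name": "step_arm", "arguments": {"increments": [[[-0.1,0,0],[0,0,0],0],[[-0.1,0,0],[0,0,0],0],[[-0.1,0,0],[0,0,0],0]]}}

```text
time_s: 35.72
eef_pos: [631.0, 116.8, 45.1]
ee_rot: [0.0, 0.995, 0.096, 0.0]
force: [3.4, 0.9, 6.5]
grip_width: 0.134
grip_force: 34.4
```

```bash
python3 - <<'E'
from h import *
P,_=pose();print(C.inv().apply(P-O).round(1))
E
```

```text
[-31.1 -44.4  45.1]
```

Emit:
{"name": "step_arm", "arguments": {"increments": [[[0,0,0],[0,0,0],35],[[0,0,0],[0,0,0],35],[[0,0,-5],[0,0,0],35],[[0,0,-10],[0,0,0],35],[[0,0,-20],[0,0,0],40],[[-9,0,-20],[0,0,0],40],[[-12,0,-20],[0,0,0],40],[[-12,0,-20],[0,0,0],40]]}}

```text
time_s: 36.72
eef_pos: [509.8, 93.9, 245.3]
ee_rot: [0.0, 0.995, 0.096, -0.002]
force: [1.0, 0.1, -0.7]
grip_width: 0.397
grip_force: 0.0
```

```bash
python3 - <<'E'
from h import *
c=cap("wrist","w10")
lo=proj(c,[own((a,b,66)) for a in(-93,93) for b in(-93,93)]);print(lo.round())
x0,y0=np.maximum(lo.min(0)-5,0).astype(int);print(x0,y0)
cv2.imwrite("pics/w10c.png",cv2.resize(c["bgr"][y0:y0+235,x0:x0+280],None,fx=2.5,fy=2.5,interpolation=cv2.INTER_CUBIC))
E
```

```text
[[390.  -5.]
 [378. 191.]
 [186.  -5.]
 [209. 191.]]
180 0
```

View pics/w10c.png

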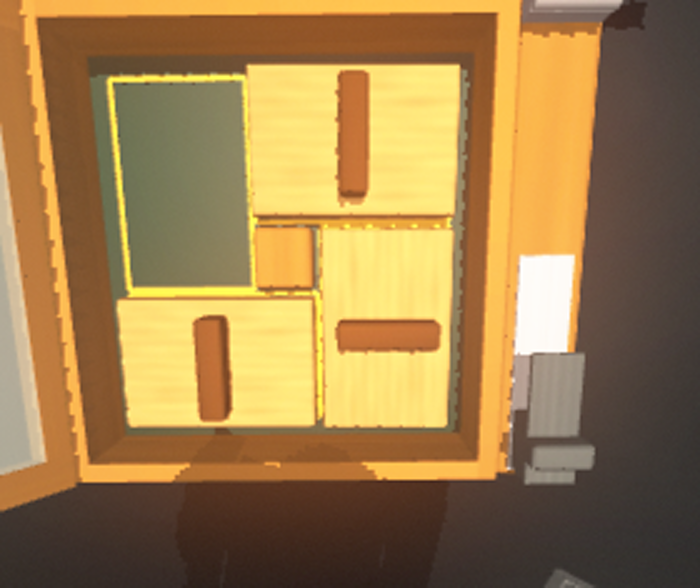

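All three boxes sit well inside their outlines: yellow lines are visible between neighbours in the crop, at rows ~218 and ~293 and column ~320. Now I close the lid.

```bash
cat >> h.py <<'E'
def barpose(a,lean,d):
    P0,R0=pose();Rt=R.from_rotvec(C.apply([0,1,0])*lean)*nearest(TH,R0)
    b=np.array([93-176*np.cos(a)+44*np.sin(a),0,70+176*np.sin(a)+44*np.cos(a)])
    return own(b)+d*Rt.apply([0,0,1]),Rt
E
python3 - <<'E'
from h import *
P0,R0=pose();P,Rt=barpose(2.04,.4,-90);print(P.round(),*inc(P0,R0,P,Rt)); print(inc(P0,R0,P+[0,0,60],Rt))
E
```

```text
[534. 381. 290.] [7.63, -27.76, -4.52] [-22.9, 0.2, -0.1]
([7.62, -27.76, -10.52], [-22.9, 0.2, -0.1])
```

Emit:
{"name": "step_arm", "arguments": {"increments": [[[0,0,-6],[0,0,0],45],[[0,-2,-10.5],[0,0,0],45],[[7.6,-27.8,-10.5],[-22.9,0,0],45],[[7.6,-27.8,-10.5],[-22.9,0,0],45],[[7.6,-27.8,-10.5],[-22.9,0,0],45],[[7.6,-27.8,-10.5],[-22.9,0,0],45],[[7.6,-27.8,-10.5],[-22.9,0,0],45],[[7.6,-27.8,-10.5],[-22.9,0,0],45]]}}

```text
time_s: 37.78
eef_pos: [535.3, 383.1, 346.6]
ee_rot: [0.198, 0.975, 0.095, 0.017]
force: [-0.2, -0.1, -0.2]
grip_width: 0.453
grip_force: 0.0
```

```bash
python3 - <<'E'
from h import *
P0,R0=pose();print(P0)
for d in(-90,-40,12): 
    P,Rt=barpose(2.04,.4,d);print(d,*inc(P0,R0,P,Rt))
c=cap("wrist","w11")
b=lambda a:np.array([93-176*np.cos(a)+44*np.sin(a),0,70+176*np.sin(a)+44*np.cos(a)])
for a in(1.95,2.04,2.1):print(a,proj(c,[own(b(a)+[0,y,0]) for y in(-32,32)]).round())
hsv=cv2.cvtColor(c["bgr"],cv2.COLOR_BGR2HSV);m=cv2.inRange(hsv,(18,120,120),(32,255,255))
k=[cv2.minAreaRect(k) for k in cv2.findContours(m,0,2)[0] if cv2.contourArea(k)>150];print(k)
E
```

```text
[535.28084018 383.10741064 346.64943034]
-90 [-0.14, -2.05, 5.29] [0.0, 0.3, 0.1]
-40 [-0.12, -2.05, 10.29] [0.0, 0.3, 0.1]
12 [-0.09, -2.05, 15.49] [0.0, 0.3, 0.1]
1.95 [[316. 157.]
 [316. 221.]]
2.04 [[299. 156.]
 [300. 220.]]
2.1 [[289. 156.]
 [290. 219.]]
[((536.4500122070312, 168.14999389648438), (35.73373031616211, 41.7420654296875), 18.43494987487793), ((369.1184387207031, 162.75140380859375), (141.94940185546875, 202.72744750976562), 44.39690399169922)]
```

View pics/w11.png

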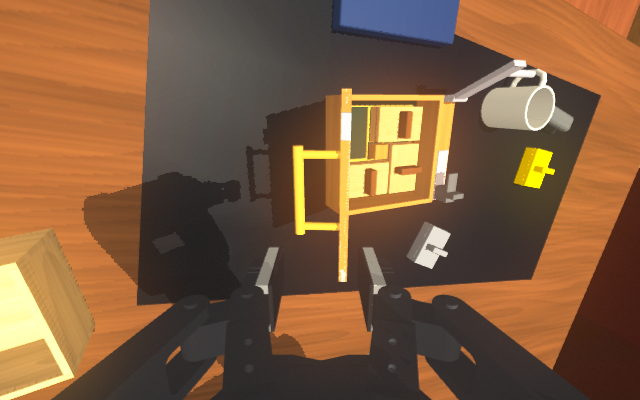

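The brass bar is at column 299, rows 147–235, matching a lid angle of 2.04 rad. Next I grip it and swing the lid shut.

Emit:
{"name": "step_arm", "arguments": {"increments": [[[-0.1,-2.0,5.3],[0,0,0],45],[[-0.1,-2.0,10.3],[0,0,0],45],[[-0.1,-2.0,14],[0,0,0],45],[[-0.1,-2.0,15.5],[0,0,0],45],[[-0.1,-2.0,15.5],[0,0,0],45],[[-0.1,-2.0,15.5],[0,0,0],0],[[-0.1,-2.0,15.5],[0,0,0],0],[[-0.1,-2.0,15.5],[0,0,0],0]], "squeeze": 40}}

```text
time_s: 38.83
eef_pos: [541.6, 341.1, 200.0]
ee_rot: [0.197, 0.976, 0.094, 0.019]
force: [-0.3, 5.6, 6.0]
grip_width: 0.097
grip_force: 39.3
```

```bash
python3 - <<'E'
from h import *
a=np.arange(2.0,.9,-.2);lidrows(a,np.clip((a-.4)*.4/1.4,0,.4))
E
```

```text
tcp own [2.062e+02 2.000e-01 2.000e+02] [ 0.52658353  0.70753359  1.01735352 -0.37526481  1.55483232  1.93685908]
2.0 [0.02, 0.46, 0.32] [-0.1, 0.0, -0.0]
1.8 [0.03, 4.02, -0.32] [-0.1, 0.0, -0.0]
1.6 [0.03, 7.56, -0.23] [3.2, 0.0, -0.0]
1.4 [0.03, 11.02, 0.57] [6.5, 0.0, -0.0]
1.2 [0.04, 14.24, 2.05] [9.7, 0.0, -0.0]
1.0 [0.04, 17.1, 4.15] [13.0, 0.0, -0.0]
```

Emit:
{"name": "step_arm", "arguments": {"increments": [[[0,0.5,0.1],[0,0,0],0],[[0,4.0,-0.6],[0,0,0],0],[[0,7.6,-0.5],[3.2,0,0],0],[[0,11,0.3],[6.5,0,0],0],[[0,14.2,1.8],[9.7,0,0],0],[[0,17.1,3.9],[13,0,0],0],[[0,17.1,3.9],[13,0,0],0]]}}

```text
time_s: 39.7
eef_pos: [576.3, 167.3, 230.5]
ee_rot: [0.087, 0.992, 0.094, 0.009]
force: [5.3, -3.6, 5.3]
grip_width: 0.098
grip_force: 41.0
```

```bash
python3 - <<'E'
from h import *
a=np.array([1,.8,.6,.4,.2,0]);lidrows(a,np.clip((a-.4)*.4/1.4,0,.4),11)
E
```

```text
tcp own [ 28.9  -0.4 230.5] [ 0.16233971  0.49607519  1.24389576 -0.17740798  1.39792113  1.57530951]
1.0 [-0.04, -0.4, -0.12] [0.2, -0.0, -0.3]
0.8 [-0.03, 2.53, 1.92] [3.5, -0.1, -0.3]
0.6 [-0.01, 4.99, 4.52] [6.7, -0.1, -0.3]
0.4 [-0.01, 6.88, 7.56] [10.0, -0.1, -0.3]
0.2 [-0.0, 8.19, 10.93] [10.0, -0.1, -0.3]
0.0 [-0.0, 8.8, 14.5] [10.0, -0.1, -0.3]
```

Emit:
{"name": "step_arm", "arguments": {"increments": [[[0,2.5,1.9],[3.5,0,-0.3],0],[[0,5,4.5],[6.7,0,-0.3],0],[[0,6.9,7.6],[10,0,-0.3],0],[[0,8.2,10.9],[10,0,-0.3],0],[[0,8.7,13.5],[10,0,-0.3],0],[[0,8.8,14.7],[10,0,-0.3],0],[[0,8.8,14.7],[10,0,-0.3],0]]}}

```text
time_s: 40.58
eef_pos: [597.8, 57.8, 101.3]
ee_rot: [0.002, 0.995, 0.098, 0.001]
force: [6.4, -12.7, 5.0]
grip_width: 0.093
grip_force: 43.7
```

```bash
python3 - <<'E'
from h import *
lidrows([0],[0],11);print(ctrl.sense()["force"])
E
```

```text
tcp own [-82.6  -0.4 101.3] [-0.09698807  0.59813969  1.42075485 -0.00363845  1.11930307  1.27902362]
0 [-0.04, 0.04, -0.17] [0.2, -0.1, 0.2]
[  6.36261192 -12.72103078   5.03935504]
```

Emit:
{"name": "step_arm", "arguments": {"increments": [[[0,0,0.1],[0,0,0],0],[[0,0,0],[0,0,0],40],[[0,0,0],[0,0,0],40],[[0,0,-5],[0,0,0],40],[[0,0,-11],[0,0,0],45],[[0,0,-13],[0,0,-10],45],[[0,0,-13],[0,0,-20],45],[[0,0,-13],[0,0,-30],45]]}}

```text
time_s: 41.58
eef_pos: [595.5, 60.8, 229.4]
ee_rot: [-0.001, 0.935, 0.355, -0.002]
force: [0.1, -0.6, -0.1]
grip_width: 0.453
grip_force: 0.0
```

```bash
python3 - <<'E'
from h import *
go((730.5,16.3,220),11.1)
E
```

```text
tcp [595.5  60.8 229.4] tgt [730.5  16.3 220. ] inc [7.13, 12.3, 0.88] [-0.3, 0.0, -59.5]
```

Emit:
{"name": "step_arm", "arguments": {"increments": [[[7.1,12.3,0.9],[0,0,-59.5],45],[[7.1,12.3,0.9],[0,0,-59.5],45],[[7.1,12.3,0.9],[0,0,-59.5],45],[[7.1,12.3,0.9],[0,0,-59.5],45],[[7.1,12.3,0.9],[0,0,-59.5],45],[[7.1,12.3,0.9],[0,0,-59.5],45],[[7.1,12.3,0.9],[0,0,-59.5],45]]}}

```text
time_s: 42.45
eef_pos: [730.1, 15.2, 219.5]
ee_rot: [-0.002, 0.638, 0.77, -0.001]
force: [-0.0, 0.4, 0.5]
grip_width: 0.449
grip_force: 0.0
```

```bash
python3 - <<'E'
from h import *
go((730.5,16.3,142),11.1)
E
```

```text
tcp [730.1  15.2 219.5] tgt [730.5  16.3 142. ] inc [0.09, 0.1, 7.75] [-0.3, -0.1, -0.3]
```

Emit:
{"name": "step_arm", "arguments": {"increments": [[[0.1,0.1,4],[0,0,-0.3],45],[[0.1,0.1,7.7],[0,0,-0.3],45],[[0.1,0.1,7.7],[0,0,-0.3],45],[[0.1,0.1,7.7],[0,0,-0.3],0],[[0.1,0.1,7.7],[0,0,-0.3],0],[[0.1,0.1,7.7],[0,0,-0.3],0],[[0.1,0.1,7.7],[0,0,-0.3],0]], "squeeze": 30}}

```text
time_s: 43.32
eef_pos: [731.7, 16.0, 145.2]
ee_rot: [0.0, 0.636, 0.772, 0.0]
force: [1.4, -0.6, 6.4]
grip_width: 0.101
grip_force: 30.5
```

```bash
python3 - <<'E'
from h import *
P0,R0=pose();s=ctrl.sense();print(P0.round(1),s["grip_width"],s["grip_force"])
Rt=nearest(np.radians(11.1),R0)
for a in(1.8,1.6,1.4,1.2,1,.8,.6,.4,.2,0):
    print(a,*inc(P0,R0,own((-149,-88+83*np.cos(a),79+83*np.sin(a)-13)),Rt))
E
```

```text
[731.7  16.  145.2] 0.10079957726023757 30.522581934928894
1.8 [0.04, -1.69, -0.16] [0.0, -0.0, -0.0]
1.6 [0.04, -3.33, -0.38] [0.0, -0.0, -0.0]
1.4 [0.04, -4.98, -0.26] [0.0, -0.0, -0.0]
1.2 [0.04, -6.58, 0.18] [0.0, -0.0, -0.0]
1 [0.04, -8.06, 0.93] [0.0, -0.0, -0.0]
0.8 [0.04, -9.36, 1.96] [0.0, -0.0, -0.0]
0.6 [0.03, -10.43, 3.23] [0.0, -0.0, -0.0]
0.4 [0.03, -11.22, 4.68] [0.0, -0.0, -0.0]
0.2 [0.03, -11.71, 6.26] [0.0, -0.0, -0.0]
0 [0.03, -11.88, 7.91] [0.0, -0.0, -0.0]
```

Emit:
{"name": "step_arm", "arguments": {"increments": [[[0,-1.7,-0.4],[0,0,0],0],[[0,-3.3,-0.6],[0,0,0],0],[[0,-5.0,-0.4],[0,0,0],0],[[0,-6.6,0],[0,0,0],0],[[0,-8.1,0.8],[0,0,0],0],[[0,-9.4,1.8],[0,0,0],0],[[0,-9.4,1.8],[0,0,0],0]]}}

```text
time_s: 44.2
eef_pos: [638.3, -2.6, 125.1]
ee_rot: [-0.001, 0.636, 0.772, -0.001]
force: [3.7, -3.0, -2.5]
grip_width: 0.097
grip_force: 30.3
```

Emit:
{"name": "step_arm", "arguments": {"increments": [[[0,-1.0,1.3],[0,0,0],0],[[0,-1.8,2.8],[0,0,0],0],[[0,-2.3,4.4],[0,0,0],0],[[0,-2.5,6.0],[0,0,0],0],[[0,-2.5,6.2],[0,0,0],0],[[0,-2.5,6.2],[0,0,0],0]]}}

```text
time_s: 44.95
eef_pos: [616.7, -6.9, 66.3]
ee_rot: [0.002, 0.636, 0.772, 0.001]
force: [7.3, 0.9, 7.3]
grip_width: 0.098
grip_force: 32.9
```

```bash
python3 - <<'E'
from h import *
P0,R0=pose();s=ctrl.sense();print(C.inv().apply(P0-O).round(1),s["grip_width"],s["grip_force"],np.round(s["force"],1))
E
```

```text
[-149.8   -6.4   66.3] 0.09758173395082838 32.91119635105133 [7.3 0.9 7.3]
```

Emit:
{"name": "step_arm", "arguments": {"increments": [[[0,0,0.4],[0,0,0],0],[[0,0,0.4],[0,0,0],0],[[0,0,0],[0,0,0],40],[[0,0,0],[0,0,0],40],[[0,0,-5],[0,0,0],40],[[0,0,-10],[0,0,0],45],[[0,0,-12],[0,0,0],45],[[0,0,-12],[0,0,0],45]]}}

```text
time_s: 45.95
eef_pos: [614.5, -6.8, 184.3]
ee_rot: [-0.001, 0.636, 0.772, -0.0]
force: [0.1, 0.1, -0.3]
grip_width: 0.449
grip_force: 0.0
```

```bash
python3 - <<'E'
from h import *
c=cap("wrist");t=cap("top")
go((531.5,15.8,130),11.1)
cv2.imwrite("pics/w12.png",np.vstack([cv2.resize(c["bgr"][100:300,200:520],None,fx=1.5,fy=1.5),cv2.resize(t["bgr"][150:250,190:350],None,fx=3,fy=3)]))
E
```

```text
tcp [613.6  -6.7 181.8] tgt [531.5  15.8 130. ] inc [3.77, -7.59, 5.24] [-0.3, -0.1, -0.0]
```

View pics/w12.png

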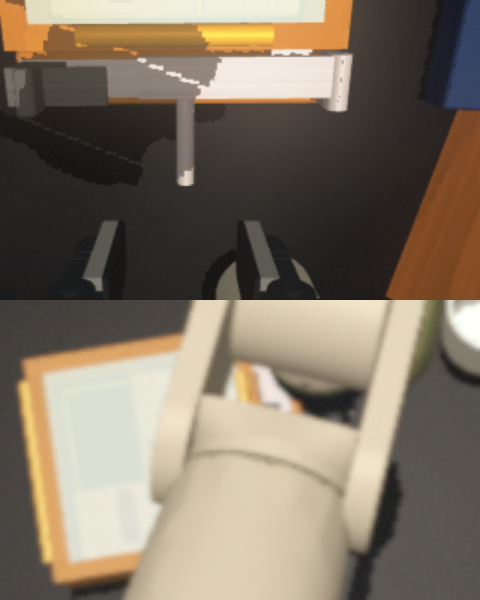

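The wrist view shows the catch bar lying flat along the lid front with the rod at crop (185,140), and the tab still released at the left (crop col 20). Next I pinch the fin.

Emit:
{"name": "step_arm", "arguments": {"increments": [[[3.8,-7.6,1],[0,0,0],45],[[3.8,-7.6,5],[0,0,0],45],[[3.8,-7.6,5.2],[0,0,0],45],[[3.8,-7.6,5.2],[0,0,0],45]]}}

```text
time_s: 46.55
eef_pos: [533.2, 15.6, 132.2]
ee_rot: [-0.001, 0.636, 0.772, -0.001]
force: [0.0, 0.8, 0.5]
grip_width: 0.452
grip_force: 0.0
```

```bash
python3 - <<'E'
from h import *
go((531.5,15.8,95),11.1)
E
```

```text
tcp [533.2  15.6 132.2] tgt [531.5  15.8  95. ] inc [0.05, -0.15, 3.72] [-0.2, -0.1, -0.0]
```

Emit:
{"name": "step_arm", "arguments": {"increments": [[[0,-0.1,2],[0,0,0],45],[[0,-0.1,3.7],[0,0,0],45],[[0,-0.1,3.7],[0,0,0],45],[[0,-0.1,3.7],[0,0,0],0],[[0,-0.1,3.7],[0,0,0],0],[[0,-0.1,3.7],[0,0,0],0]], "squeeze": 40}}

```text
time_s: 47.3
eef_pos: [532.3, 15.6, 96.0]
ee_rot: [0.0, 0.636, 0.772, 0.0]
force: [5.4, 0.9, 4.2]
grip_width: 0.102
grip_force: 43.9
```

Emit:
{"name": "step_arm", "arguments": {"increments": [[[0,1,0],[0,0,0],0],[[0,2,0],[0,0,0],0],[[0,2.7,0],[0,0,0],0],[[0,3.0,0],[0,0,0],0],[[0,3.0,0],[0,0,0],0],[[0,3.0,0],[0,0,0],0]]}}

```text
time_s: 48.05
eef_pos: [560.1, 21.3, 95.9]
ee_rot: [-0.002, 0.635, 0.772, -0.001]
force: [-5.1, -0.9, 12.2]
grip_width: 0.105
grip_force: 44.8
```

```bash
python3 - <<'E'
from h import *
P0,R0=pose();s=ctrl.sense();print(C.inv().apply(P0-O).round(1),s["grip_width"],np.round(s["force"],1))
E
```

```text
[-111.2   43.6   95.9] 0.10469277431870007 [-5.1 -0.9 12.2]
```

Emit:
{"name": "step_arm", "arguments": {"increments": [[[0,0,0],[0,0,0],40],[[0,0,0],[0,0,0],40],[[0,0,-5],[0,0,0],40],[[0,0,-11],[0,0,0],40],[[-6,-15,-15],[0,0,0],40],[[-6,-15,-15],[0,0,0],40],[[-6,-15,-15],[0,0,0],40],[[-6,-15,-15],[0,0,0],40]]}}

```text
time_s: 49.05
eef_pos: [424.1, -67.3, 245.8]
ee_rot: [-0.001, 0.637, 0.771, -0.001]
force: [1.3, -0.9, -0.3]
grip_width: 0.403
grip_force: 0.0
```

```bash
python3 - <<'E'
from h import *
s=cap("side");c=cap("wrist");print(pose()[0],np.round(ctrl.sense()["force"],1))
for n,p in dict(fin=(-110,45,109),rodtip=(-168,-5,79),bar=(-83,-32,114),bar2=(-83,32,114)).items():print(n,proj(s,own(p)).round(),proj(c,own(p)).round())
cv2.imwrite("pics/end.png",np.vstack([cv2.resize(s["bgr"][120:320,150:550],None,fx=1.5,fy=1.5),cv2.resize(c["bgr"],(480,300))[:, :].copy() if 0 else cv2.copyMakeBorder(cv2.resize(c["bgr"],(480,300)),0,0,60,60,cv2.BORDER_CONSTANT)]))
E
```

```text
[425.43174671 -66.27136883 244.99103564] [-0.4 -0.3 -0.7]
fin [[304. 187.]] [[488. 126.]]
rodtip [[336. 199.]] [[512. 181.]]
bar [[318. 172.]] [[587.  93.]]
bar2 [[300. 180.]] [[512.  93.]]
```

View pics/end.png

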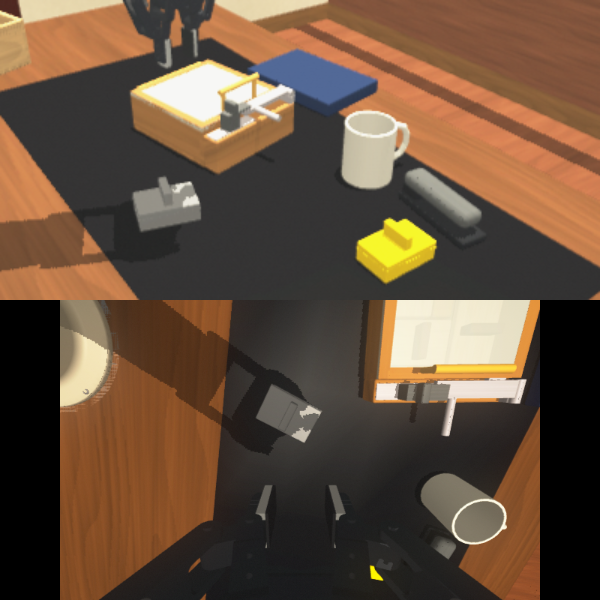

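The lid is shut, the catch bar is down, and the tab is home with its fin back near the predicted pixel. The mug, stapler and look-alikes look untouched, so I'm handing in.

```bash
python3 -c "
from rig import ctrl
print(ctrl.finish_job())"
```

```text
the job is handed in; nothing more can be done
None
```

Handed in at about 49 s: three boxes were present and each lies flat in its own outlined place, pull up, with the lid shut, catch bar down and safety tab home; in the last pictures the mug and stapler were where they had been.

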